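# Reassemble the sectioned plaster arch in the clamp tray

## Task

The plaster dental model has been sawn into three interlocking segments that lie on the bench: turn each the right way and lay all three in the sloping clamp tray, their tongues in their neighbours' notches and the four front teeth in the middle towards the high side so that the rows of teeth form one arch, each lying flat on the tray floor and flush with its rim. Only when all three lie flush, slide the jaw at the tray's right end fully shut to lock the arch, and let go. Do not push the other things on the bench about.

Things in the scene. Friction and masses are not known exactly. Their poses are not given: they have to be found in the camera images.
- tray: Aluminium clamp tray on a fixed stand, tilted 25 deg, low edge to the robot. Origin: centre of pocket floor (34 mm above bench); x up the slope, y left, z square out of the floor. Pocket: x -37 to 37 mm, y from the jaw to the left wall at +73; side and end walls 10 mm, rim 15 mm above floor = slab height. Segments go side by side, x up the slope; play 2 mm either way up the slope, 2 mm in all along the row (jaw shut).
- jaw (a joint): Sliding jaw, right end of the pocket, m: 0 = shut (face at tray y = -73 mm), grows as it slides right (tray -y) to a stop at 0.028; starts 0.018 to 0.026. About 2.5 N of friction, stays where left.
- jaw_grip (a point): Middle of the upright black ribbed lug on the jaw, 30 mm above the pocket floor, 25 mm right of the jaw's face. Lug: 14 mm thick along tray y, 40 mm long up the slope, from 15 to 42 mm above the floor.
- segment_left: Loose plaster, 150 g: slab 70 (x) x 48 (y) x 15 mm, foot bevelled 2 mm; origin: centre of the slab's underside, z up. Five-tooth ridge along x, 18 mm thick, 50 long, centred at x 0, y +6, top at z 39. Right (-y) edge: tapered notch centred at x +12, 13 mm deep, 29 wide at the mouth, 21 inside. Place: tray x 0, y +48 mm (jaw shut).
- segment_front: Loose plaster, 150 g: slab 70 (x) x 48 (y) x 15 mm, foot bevelled 2 mm; origin: centre of the slab's underside, z up. Four-tooth ridge along y, 18 mm thick, 34 long, centred at x +14, y 0, top at z 39. Left (+y) edge: tapered tongue at x +12, 10 mm long, 24 to 16 wide, for segment_left's notch. Right edge: notch like that one, at x -12. Place: tray x 0, y 0 (jaw shut).
- segment_right: Loose plaster, 150 g: slab 70 (x) x 48 (y) x 15 mm, foot bevelled 2 mm; origin: centre of the slab's underside, z up. Five-tooth ridge along x, 18 mm thick, 50 long, centred at x 0, y -6, top at z 39. Left (+y) edge: tongue like segment_front's, at x -12, for that one's notch. Other edges straight. Place: tray x 0, y -48 mm (jaw shut).
- tweezers: Bystander: steel tweezers lying flat near the bench edge, 152 x 15 x 9 mm; origin under the middle.
- jar_green: Bystander: white jar with green lid, 48 mm across, 49 high; origin under its centre.
- glass_small: Bystander: small clear glass, 36 mm across, 45 high; origin under its centre.
- disc_box: Bystander: white lidded box 53 x 53 x 22 mm; origin under its centre.
- tape_roll: Bystander: roll of masking tape lying flat left of the tray, 52 mm across, 19 high; origin under its centre.

How it is judged:
On the way, in this order (a step that is already met when the one before it is completed fails the run):
1. all three segments lie flush in the pocket in their order while the jaw is still open by more than 6 mm (z of segment_left in the frame of tray between -0.003 and 0.003 m and x of segment_left in the frame of tray between -0.006 and 0.006 m and y of segment_left in the frame of tray between 0.018 and 0.054 m and angle between the z axis of each of segment_left, segment_front, segment_right and the z axis of tray, either way round below 0.06 rad and z of segment_front in the frame of tray between -0.003 and 0.003 m and x of segment_front in the frame of tray between -0.006 and 0.006 m and y of segment_front in the frame of tray between -0.03 and 0.006 m and z of segment_right in the frame of tray between -0.003 and 0.003 m and x of segment_right in the frame of tray between -0.006 and 0.006 m and y of segment_right in the frame of tray between -0.078 and -0.042 m and value of joint jaw above 0.006 m), for 0.2 s.
2. the jaw is slid shut to within 3 mm (value of joint jaw below 0.003 m), for 0.2 s.
At the end, for the whole second after the job is handed in: Jaw within 3 mm of shut; each segment at rest flat on the tray floor (within 3 mm and 0.06 rad), its origin within 6 mm (x and y) of its place in the tray frame: x 0 and y +48 mm (left), 0 (front), -48 mm (right), which puts the tongues in the notches (z of segment_left in the frame of tray between -0.003 and 0.003 m and x of segment_left in the frame of tray between -0.006 and 0.006 m and y of segment_left in the frame of tray between 0.042 and 0.054 m and angle between the z axis of each of segment_left, segment_front, segment_right and the z axis of tray, either way round below 0.06 rad and linear speed of each of segment_left, segment_front, segment_right below 0.02 m/s and z of segment_front in the frame of tray between -0.003 and 0.003 m and x of segment_front in the frame of tray between -0.006 and 0.006 m and y of segment_front in the frame of tray between -0.006 and 0.006 m and z of segment_right in the frame of tray between -0.003 and 0.003 m and x of segment_right in the frame of tray between -0.006 and 0.006 m and y of segment_right in the frame of tray between -0.054 and -0.042 m and value of joint jaw below 0.003 m); the robot touches nothing.
It fails at once if a bystander (tweezers, jar_green, glass_small, disc_box, tape_roll) is moved more than 30 mm (distance of any of tweezers, jar_green, glass_small, disc_box, tape_roll from where it was at the start of the episode above 0.03 m).
It also fails if it takes over 72 s, if anything falls off the work surface, if the arm or the gripper's body presses on something with over 40 N, if the wrist force passes 120 N, or if a joint passes its speed limit or range.

## Robot

A 7-joint arm with a two-finger parallel gripper is mounted at the origin on a cart in front of the work surface, level with it; the furniture and walls round the work are solid. World frame = base frame: x ahead of the robot, y to its left, z up, the work surface at z = 0. Lengths are in m, angles in rad, forces in N, time in s.
With the tool pointing down it reaches from about 0.35 to 0.775 m from the base axis. Payload 3.1 kg.
Tool frame: the origin (TCP) lies midway between the tips of the shut fingers; the grasp point (between the pads) lies manip.grip_point_offset behind it (manip.grip_point_offset is the distance from the TCP to the grasp point, in m); x points along the fingers, y is the direction in which the jaws open and shut, and the axes are right-handed (so a half turn about x gives the same grasp; the last joint's range is limited). The gripper opens to 85 mm and grips with 20 to 120 N. Pads are 22 mm wide; open, the fingers measure 114 mm over their backs; the gripper's body (76 mm by 85 mm) begins 54 mm behind the grasp point. The pads swing forward as they close: fully open they stand 13 mm farther back than shut.
Start: joints at [-1.159, 0.311, 0.014, 1.512, -0.004, 1.319, -0.027], TCP at [0.241, 0.494, 0.231] pointing down, gripper open.
Joint ranges: [-2.7, 2.7], [-0.3, 1.91], [-1.27, 1.3], [0.12, 2.57], [-1.44, 4.58], [0.2, 2.03], [-3.05, 3.05]. Speed limits (rad/s): [2.79, 2.79, 3.14, 3.14, 3.14, 3.14, 3.14].

## Interface

Orientations are given as a unit quaternion [w, x, y, z].
In Python, from rig import manip gives the robot as it stands.
- The arm moves only by the shell command python3 -m inch 'ROWS'. ROWS is JSON, one flat list of numbers, 7 for each row, row after row: the turn, a rotation vector about the tool's x, y, z in rad, then the shift along the tool's x, y, z in cm, then the opening, from 0 (shut) to 1 (fully open). A call has 1 to 20 rows; each row is the pose to reach, as a shift and turn from the pose commanded when the call began, along the tool's axes at that moment; what a row does not reach only later rows make up. A row lasts 1/8 s, in which the tool goes at most 62.5 mm and 10.7 degrees, less where a joint would pass 70% of its speed; a pose out of reach is approached as far as the arm can. A call with a gripper value outside its range is refused whole. The fingers move at their own pace and stop on an object; the grip force is fixed at half the most. Time passes only in rows, so rows that repeat a pose let the fingers close. It gives the time, the measured TCP pose, the force and the opening at its end, in the units of the state.
- manip.get_state(): the state, without advancing time (a new reading comes with each control period).
- manip.camera(name): name is "scene" or "top"; returns (picture, depth): 420x560x3 uint8, red, green, blue; 420x560 float32, m along the optical axis (not along the pixel's ray), 0 where there is no reading.
- manip.camera_params(name): a dict with "intrinsics" (3x3 intrinsics, pixels), "dist_coeffs" ([k1, k2, p1, p2, k3] as OpenCV has them; the pictures are not rectified), "R" (3x3) and "t" (3): a world point X has camera coordinates R X + t. Camera axes: x right, y down, z forward; pixel columns grow to the right and rows downward; lengths in m; the calibration is good to about 2 mm. A picture is of the moment at which its call begins. camera_params takes no time and is no camera call.
- manip.finish_job(): hands the job in, once; it reports no verdict.
The state is a dict: "time": time; "joints": joint angles; "dq": joint speeds; "joint_efforts": joint torques, N m; "position": TCP position; "orientation": TCP orientation; "wrist_force": force on the tool from outside, world axes, zero at the start; "ft_torque": the same for the moment, N m; "width": finger opening in m.
Only numpy, scipy, OpenCV 4.12 (cv2) and the standard library are available. Lean on these libraries where they do the work, as an engineer would, in place of code of your own. Each camera call takes 0.05 s, during which the arm holds its last target.

## Working session

There is one attempt and no reset: what is moved stays moved. The work goes in short steps, Python scripts to look and compute and a shell command to move; the robot and the scene stay as the last step left them, time stands still between calls to the robot, and variables do not carry over. Pictures are saved under pics/ and viewed, and the job is handed in when it is done.

```bash
ls; mkdir -p pics; python3 - <<'E'
from rig import manip
import numpy as np, cv2
print(manip.get_state(), manip.grip_point_offset)
for n in ("scene","top"):
    p,d=manip.camera(n); cv2.imwrite(f"pics/{n}0.png",cv2.resize(p[:,:,::-1],(784,588),interpolation=cv2.INTER_CUBIC)); np.savez(f"{n}0.npz",p=p,d=d)
    print(n,manip.camera_params(n))
E
```

```text
pics
{'time': 0.0, 'joints': array([-1.1587037 ,  0.31174551,  0.01399583,  1.51301072, -0.00442634,
        1.31920186, -0.02721942]), 'dq': array([ 8.75920059e-05, -8.04807533e-04, -3.52667406e-04,  1.34520899e-04,
       -1.89529023e-03,  1.46053431e-03,  4.27407458e-05]), 'joint_efforts': array([-9.00117152e-05, -3.79913914e+01,  1.45722348e-01, -2.30590457e+01,
        1.20456802e-02,  1.36010611e-02, -1.36021592e-05]), 'position': array([0.24077882, 0.49370587, 0.23022889]), 'orientation': array([ 0.68882559,  0.15824089,  0.68914724, -0.15985997]), 'wrist_force': array([-0.09271327,  0.5800646 ,  0.11042876]), 'ft_torque': array([ 0.02745238, -0.01161218, -0.04588451]), 'width': 0.08568530435831205} 0.0187
scene {'intrinsics': array([[422.84108764,   0.        , 282.07085186],
       [  0.        , 422.84108764, 213.71725792],
       [  0.        ,   0.        ,   1.        ]]), 'dist_coeffs': array([0.03348965, 0.        , 0.        , 0.        , 0.        ]), 'R': array([[ 0.56682786, -0.82367574, -0.01626211],
       [-0.60356717, -0.40175896, -0.68869181],
       [ 0.56072529,  0.40018498, -0.72487181]]), 't': array([-0.46914235,  0.2055543 ,  0.7685755 ])}
top {'intrinsics': array([[483.2872247 ,   0.        , 278.35317689],
       [  0.        , 483.2872247 , 207.96447442],
       [  0.        ,   0.        ,   1.        ]]), 'dist_coeffs': array([-0.13585826,  0.        ,  0.        ,  0.        ,  0.        ]), 'R': array([[ 0.02283862, -0.99969151, -0.00976151],
       [-0.99157833, -0.02140607, -0.12772705],
       [ 0.12747869,  0.01259641, -0.99176132]]), 't': array([-0.26955543,  0.4098037 ,  1.17288748])}
```

View pics/top0.png

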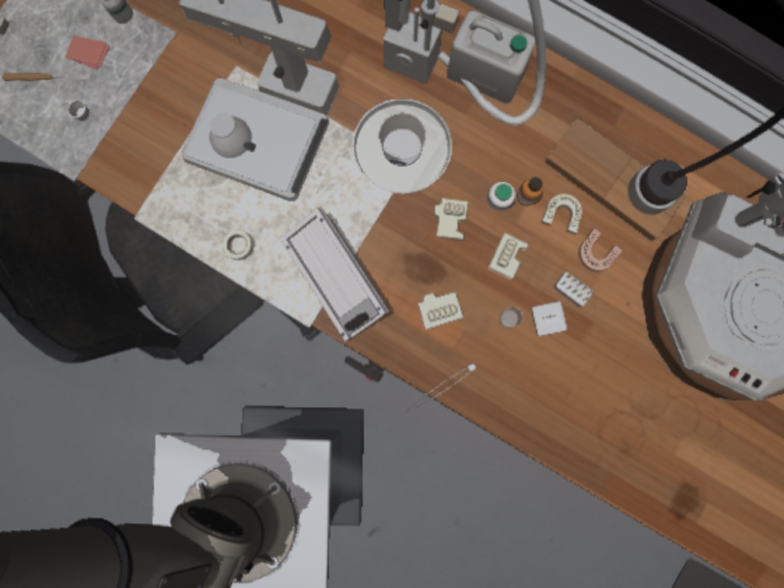

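View pics/scene0.png

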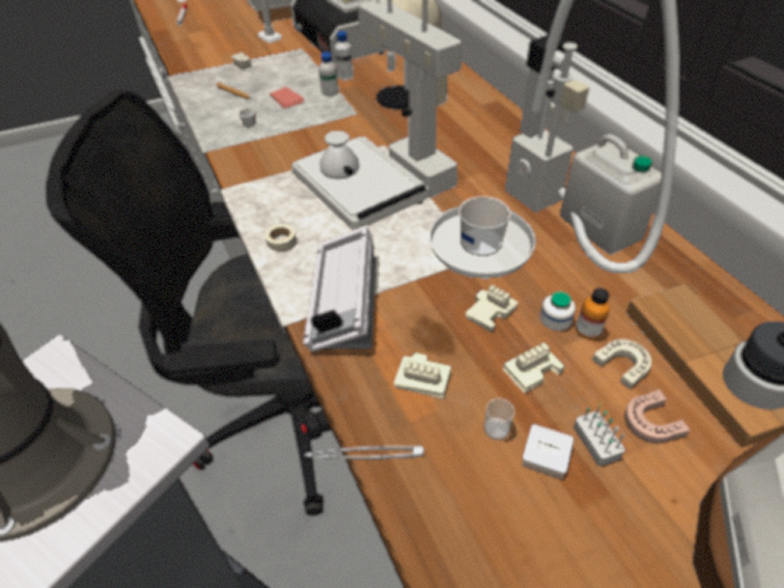

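The top view shows the tray at about (335,275) with its black jaw lug at (357,322), and the segments at (450,218), (508,256) and (440,310). I'll enlarge these next.

```bash
cat > h.py <<'E'
import numpy as np, cv2
from rig import manip
from scipy.spatial.transform import Rotation as Rn
def cam(n):
    p=manip.camera_params(n); return [np.array(p[k],float) for k in("intrinsics","dist_coeffs","R","t")]
def cloud(n,d):
    K,D,R,t=cam(n); h,w=d.shape
    u,v=np.meshgrid(np.arange(w),np.arange(h))
    q=cv2.undistortPoints(np.stack([u,v],-1).reshape(-1,1,2).astype(float),K,D).reshape(h,w,2)
    c=np.dstack([q[...,0]*d,q[...,1]*d,d]); return (c-t)@R   # R^T(c-t)
def proj(n,X):
    K,D,R,t=cam(n); X=np.asarray(X,float).reshape(-1,3)
    return cv2.projectPoints(X,cv2.Rodrigues(R)[0],t,K,D)[0].reshape(-1,2)
def crop(p,box,f,name,draw=()):
    x0,y0,x1,y1=box; im=cv2.resize(p[y0:y1,x0:x1,::-1],None,fx=f,fy=f,interpolation=cv2.INTER_CUBIC)
    for poly,col in draw:
        cv2.polylines(im,[np.round(((poly-[x0,y0]+.5)*f)).astype(int)],True,col,1)
    cv2.imwrite(name,im)
def snap(n):
    return manip.camera(n)
E
python3 - <<'E'
from h import *
z=np.load("top0.npz");p,d=z['p'],z['d']
crop(p,(195,125,385,275),4,"pics/t1.png")
W=cloud("top",d)
for u,v in [(240,195),(320,180),(322,155),(364,182),(316,222),(255,230)]:
    print((u,v),W[v,u].round(4))
z=np.load("scene0.npz");p,d=z['p'],z['d']
crop(p,(210,155,410,305),4,"pics/s1.png")
E
```

```text
(240, 195) [ 0.4443 -0.1652  0.0371]
(320, 180) [ 0.4936 -0.3649 -0.0027]
(322, 155) [ 0.5543 -0.3678  0.0178]
(364, 182) [ 0.4841 -0.4717  0.034 ]
(316, 222) [ 0.3813 -0.3532  0.0397]
(255, 230) [ 0.3553 -0.2072  0.0782]
```

View pics/t1.png

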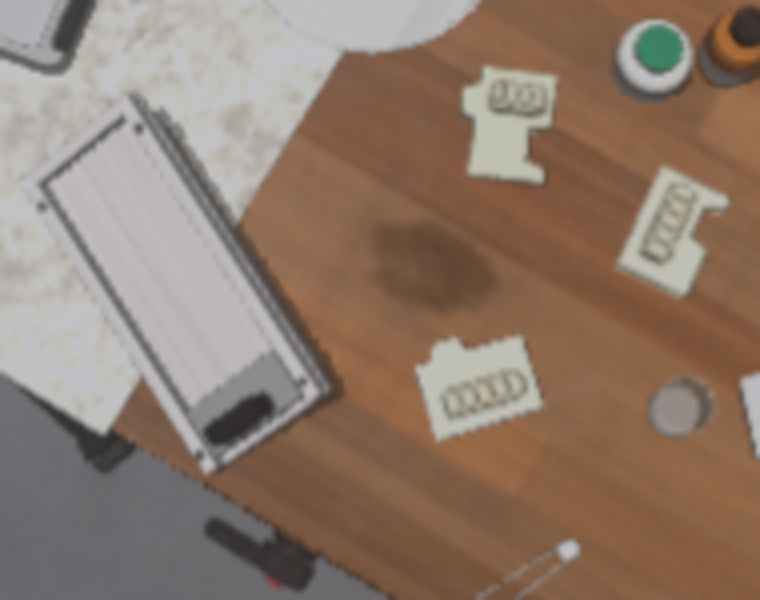

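View pics/s1.png

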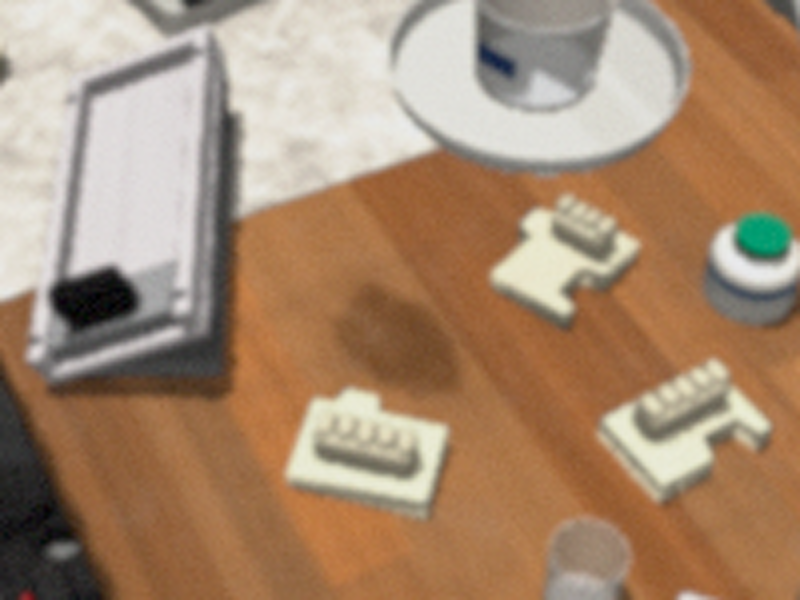

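```bash
python3 - <<'E'
from h import *
z=np.load("top0.npz");p,d=z['p'],z['d']
crop(p,(198,142,284,248),7,"pics/t2.png")
z=np.load("scene0.npz");p,d=z['p'],z['d']
crop(p,(212,155,276,257),7,"pics/s2.png")
E
```

```text
(no output)
```

View pics/t2.png

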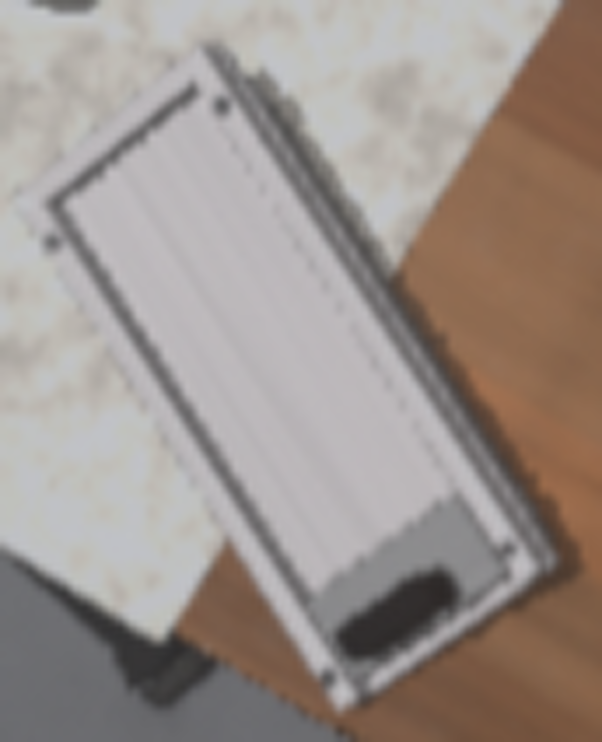

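View pics/s2.png

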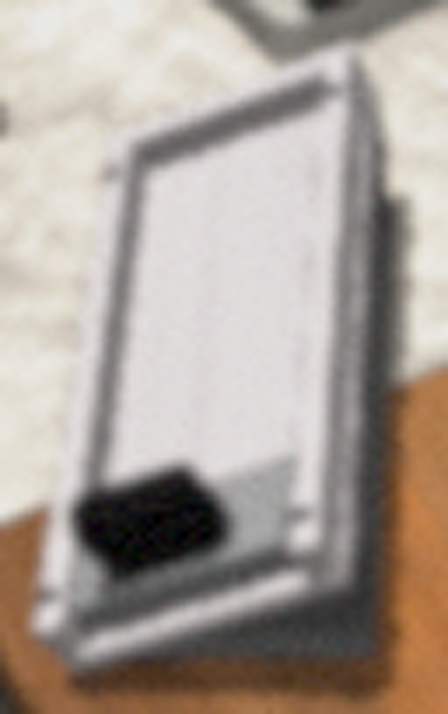

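```bash
cat >> h.py <<'E'
def TR(q):  # tray pose x,y,yaw -> R,t
    return Rn.from_euler("z",q[2]).as_matrix()@Rn.from_euler("y",-25,degrees=True).as_matrix(), np.array([q[0],q[1],.034])
E
python3 - <<'E'
from h import *
from scipy.optimize import least_squares
pts=lambda a,o:np.array(a,float)/7+np.array(o)-.5
T=pts([(205,47),(20,200),(340,708)],(198,142)); S=pts([(347,46),(118,145),(36,630)],(212,155))
def mod(q):
    R,t=TR(q); P=np.array([[.047,.083,.015],[-.047,.083,.015],[-.047,q[3],.015]]); return P@R.T+t
f=lambda q:np.r_[(proj("top",mod(q))-T).ravel(),(proj("scene",mod(q))-S).ravel()]
r=least_squares(f,[.44,-.165,-.6,-.12]); q=r.x;print(q,np.degrees(q[2]),r.fun.round(1))
R,t=TR(q)
# plane check from depth
for n in("top","scene"):
    z=np.load(n+"0.npz"); W=cloud(n,z['d']); L=(W-t)@R
    m=(abs(L[...,0])<.028)&(abs(L[...,1]-.01)<.05)&(abs(L[...,2])<.02)
    A=np.c_[L[m][:,:2],np.ones(m.sum())]; print(n,m.sum(),np.linalg.lstsq(A,L[m][:,2],rcond=None)[0].round(4))
    def poly(a): return proj(n,np.array(a)@R.T+t)
    dr=[(poly([[s*.037,.073,z0],[-s*.037,.073,z0],[-s*.037,-.095,z0],[s*.037,-.095,z0]]),c) for s,z0,c in((1,0,(0,0,255)),(1,.015,(0,255,0)))]
    dr.append((poly([[.047,.083,.015],[-.047,.083,.015],[-.047,q[3],.015],[.047,q[3],.015]]),(255,0,0)))
    crop(z['p'],(198,142,284,248) if n=="top" else (212,155,276,257),7,f"pics/{n}3.png",dr)
E
python3 -c "
import cv2,numpy as np
a=cv2.imread('pics/top3.png');b=cv2.imread('pics/scene3.png')
h=max(a.shape[0],b.shape[0]);f=lambda i:cv2.copyMakeBorder(i,0,h-i.shape[0],0,0,0)
o=np.hstack([f(a),f(b)]);o=cv2.resize(o,None,fx=.75,fy=.75);print(o.shape);cv2.imwrite('pics/ov3.png',o)"
```

```text
[ 0.46508088 -0.149596   -0.97589722 -0.13267297] -55.91479217311248 [ 0.5  0.1  0.1  0.3  0.1  0.   0.9 -0.1 -1.3 -1.   0.  -0.1]
top 811 [-0.0084  0.0066  0.0009]
scene 635 [ 0.0051 -0.0011  0.0002]
(556, 788, 3)
```

View pics/ov3.png

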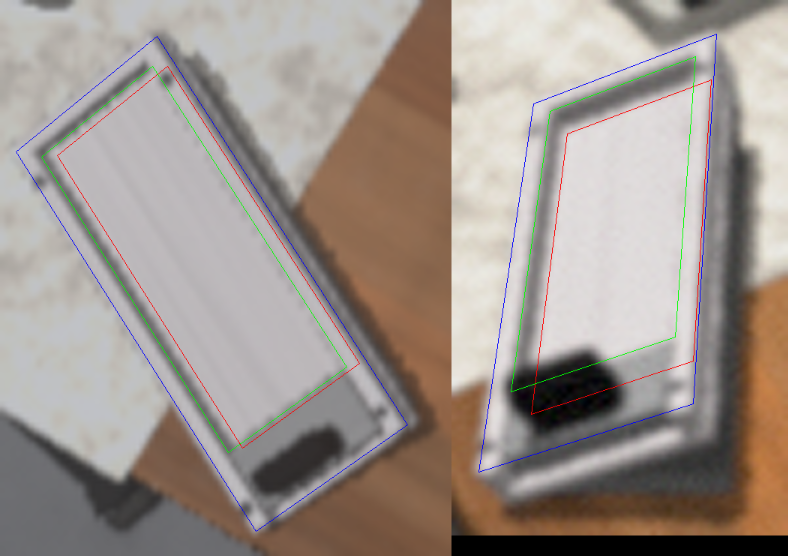

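```bash
cat >> h.py <<'E'
def slab(name):
    a,b=.035,.024
    tong=lambda x:[(x-.012,b),(x-.008,b+.010),(x+.008,b+.010),(x+.012,b)]
    notch=lambda x:[(x+.0145,-b),(x+.0105,-b+.013),(x-.0105,-b+.013),(x-.0145,-b)]
    up={"left":[],"front":tong(.012),"right":tong(-.012)}[name]
    dn={"left":notch(.012),"front":notch(-.012),"right":[]}[name]
    return np.array([(-a,-b),(-a,b)]+up+[(a,b),(a,-b)]+dn)
def ridge(name):
    c,s={"left":((0,.006),(.025,.009)),"front":((.014,0),(.009,.017)),"right":((0,-.006),(.025,.009))}[name]
    return np.array([(c[0]+i*s[0],c[1]+j*s[1]) for i,j in((-1,-1),(-1,1),(1,1),(1,-1))])
def segparts(name,R,t):
    out=[]
    s=slab(name); L=lambda p,z:np.c_[p,np.full(len(p),z)]@R.T+t
    return L(s,0.),L(s,.015),L(ridge(name),.015),L(ridge(name),.039)
def sil(n,name,R,t,box,f=4):
    b0,b1,r0,r1=[(proj(n,P)-box[:2]+.5)*f for P in segparts(name,R,t)]
    im=np.zeros(((box[3]-box[1])*f,(box[2]-box[0])*f),np.uint8)
    for A,B in((b0,b1),(r0,r1)):
        A=np.round(A*16).astype(np.int32);B=np.round(B*16).astype(np.int32)
        cv2.fillPoly(im,[A],255,shift=4);cv2.fillPoly(im,[B],255,shift=4)
        for i in range(len(A)):
            j=(i+1)%len(A); cv2.fillConvexPoly(im,np.array([A[i],A[j],B[j],B[i]]),255,shift=4)
    return im
E
cat > fit.py <<'E'
from h import *
from scipy.optimize import minimize
def masks(n,p,box,f=4):
    c=cv2.resize(p[box[1]:box[3],box[0]:box[2]],None,fx=f,fy=f,interpolation=cv2.INTER_CUBIC)
    hsv=cv2.cvtColor(c,cv2.COLOR_RGB2HSV); return hsv,c
def fit(name,ims,q0):
    data=[]
    for n,p in ims.items():
        c=proj(n,[[q0[0],q0[1],.015]])[0].astype(int); box=(c[0]-32,c[1]-32,c[0]+32,c[1]+32)
        cr=cv2.resize(p[box[1]:box[3],box[0]:box[2]],None,fx=4,fy=4,interpolation=cv2.INTER_CUBIC).astype(int)
        s=(cr[...,2]>0.62*cr[...,0])&(cr[...,0]>80)   # cream vs wood
        m=s.astype(np.uint8)*255
        k,lab,st,_=cv2.connectedComponentsWithStats(m); 
        i=lab[90:166,90:166]; i=np.bincount(i[i>0]).argmax(); m=(lab==i).astype(np.uint8)*255
        m=cv2.morphologyEx(m,cv2.MORPH_CLOSE,np.ones((9,9)))
        data.append((n,box,m,cr))
    def cost(q):
        R=Rn.from_euler("z",q[2]).as_matrix(); e=0
        for n,b,m,_ in data:
            s=sil(n,name,R,np.array([q[0],q[1],0]),b)
            s1=cv2.GaussianBlur(s,(0,0),2).astype(float);m1=cv2.GaussianBlur(m,(0,0),2).astype(float)
            e+=abs(s1-m1).sum()/255/ (m>0).sum()
        return e
    best=None
    for dy in(-.3,0,.3):
        st=np.array(q0)+[0,0,dy]
        r=minimize(cost,st,method="Nelder-Mead",options=dict(initial_simplex=st+np.array([[0,0,0],[.008,0,0],[0,.008,0],[0,0,.15]]),xatol=1e-4,fatol=1e-4))
        if best is None or r.fun<best.fun: best=r
    tiles=[]
    for n,b,m,cr in data:
        o=cr[...,::-1].clip(0,255).astype(np.uint8).copy(); R=Rn.from_euler("z",best.x[2]).as_matrix()
        for P in segparts(name,R,np.array([*best.x[:2],0]))[1::2]:
            cv2.polylines(o,[np.round((proj(n,P)-b[:2]+.5)*4).astype(int)],True,(0,0,255),1)
        tiles.append(o)
    return best.x,best.fun,np.vstack(tiles)
if __name__=="__main__":
    ims={n:np.load(n+"0.npz")['p'] for n in("top","scene")}; T=[]
    for name,q0 in(("left",(.484,-.470,-.4)),("front",(.55,-.37,0)),("right",(.385,-.353,-1.3))):
        q,f,t=fit(name,ims,q0); print(name,q.round(4),np.degrees(q[2]).round(1),round(f,3)); T.append(t)
    cv2.imwrite("pics/fit.png",np.hstack(T))
E
python3 fit.py
```

```text
left [ 0.4873 -0.4733 -0.44  ] -25.2 0.154Traceback (most recent call last):
  File "fit.py", line 39, in <module>
    q,f,t=fit(name,ims,q0); print(name,q.round(4),np.degrees(q[2]).round(1),round(f,3)); T.append(t)
          ~~~^^^^^^^^^^^^^
  File "fit.py", line 27, in fit
    r=minimize(cost,st,method="Nelder-Mead",options=dict(initial_simplex=st+np.array([[0,0,0],[.008,0,0],[0,.008,0],[0,0,.15]]),xatol=1e-4,fatol=1e-4))
    res = _minimize_neldermead(fun, x0, args, callback, bounds=bounds,
                               **options)
    fxr = func(xr)
    fx = function(np.copy(x), *(wrapper_args + args))
  File "fit.py", line 20, in cost
    s=sil(n,name,R,np.array([q[0],q[1],0]),b)
  File "h.py", line 38, in sil
    b0,b1,r0,r1=[(proj(n,P)-box[:2]+.5)*f for P in segparts(name,R,t)]
                  ~~~~^^^^^
  File "h.py", line 12, in proj
    K,D,R,t=cam(n); X=np.asarray(X,float).reshape(-1,3)
            ~~~^^^
  File "h.py", line 5, in cam
    p=manip.camera_params(n); return [np.array(p[k],float) for k in("intrinsics","dist_coeffs","R","t")]
ValueError: time passes only in moves, steps and waits
```

Camera params are rate-limited, so I'll cache them.

```bash
python3 - <<'E'
import re
s=open('h.py').read()
s=s.replace('def cam(n):\n    p=manip.camera_params(n);','import functools\n@functools.lru_cache(None)\ndef cam(n):\n    p=manip.camera_params(n);')
open('h.py','w').write(s)
E
python3 fit.py
```

```text
left [ 0.4873 -0.4733 -0.44  ] -25.2 0.154
front [ 0.5546 -0.3703 -0.1214] -7.0 0.152
right [ 0.3867 -0.3507 -1.2668] -72.6 0.09
```

View pics/fit.png

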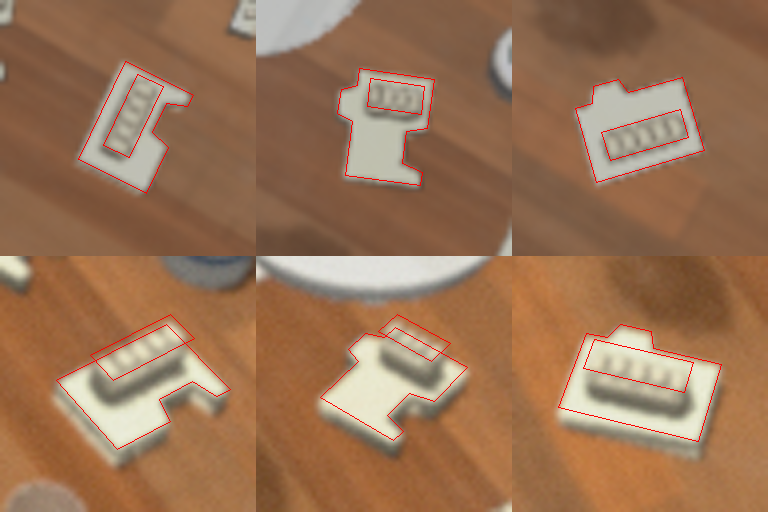

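```bash
cat > plan.py <<'E'
from h import *
import sys
TQ=[.4651,-.1496,-.9759]
SEG={"left":(.4873,-.4733,-.44),"front":(.5546,-.3703,-.1214),"right":(.3867,-.3507,-1.2668)}
RC={"left":(0,.006),"front":(.014,0),"right":(0,-.006)}
def frameR(ax,z):  # tool x = -z, tool y = ax
    x=-z; return np.c_[x,ax,np.cross(x,ax)]
def pick(name,h,sgn):
    x,y,a=SEG[name]; R=Rn.from_euler("z",a).as_matrix(); 
    ax=R[:,0] if name=="front" else R[:,1]
    p=R@np.array([*RC[name],0])+[x,y,h]; return p,frameR(sgn*ax,R[:,2])
def place(name,lx,ly,h,sgn):  # segment origin at tray lx,ly, tcp height h over floor
    R,t=TR(TQ); ax=R[:,0] if name=="front" else R[:,1]
    return R@np.array([lx+RC[name][0],ly+RC[name][1],h])+t, frameR(sgn*ax,R[:,2])
def tray(l,sgn,ax=1):
    R,t=TR(TQ); return R@np.array(l)+t, frameR(sgn*R[:,ax],R[:,2])
def cur():
    s=manip.get_state(); o=s["orientation"]; return s,np.array(s["position"]),Rn.from_quat(np.r_[o[1:],o[0]]).as_matrix()
def rel(target,base=None):
    if base is None: _,p,R=cur()
    else: p,R=base
    q,Q=target; rv=Rn.from_matrix(R.T@Q).as_rotvec(); d=R.T@(q-p)*100
    print("rv",rv.round(3),"deg",np.degrees(np.linalg.norm(rv)).round(1),"cm",d.round(2),"world",q.round(3))
def intray():
    s,p,R=cur(); Rt,t=TR(TQ); return Rt.T@(p-t),Rt.T@R
E
python3 - <<'E'
from plan import *
s,p,R=cur(); print(R.round(2)); print(s['width'])
for n in SEG:
  for g in(1,-1):
    print(n,g);rel(pick(n,.15,g)); rel(place(n,0,.047,.10,g),base=pick(n,.15,g))
E
```

```text
[[-0.    0.44  0.9 ]
 [-0.    0.9  -0.44]
 [-1.   -0.    0.  ]]
0.08529994209169689
left 1
rv [-0.014  0.     0.002] deg 0.8 cm [  8.2  -75.5   64.53] world [ 0.49  -0.468  0.15 ]
rv [ 0.527 -0.426 -0.117] deg 39.4 cm [  2.54  34.46 -16.72] world [ 0.485 -0.085  0.125]
left -1
rv [ 3.128e+00  3.000e-03 -0.000e+00] deg 179.2 cm [  8.2  -75.5   64.53] world [ 0.49  -0.468  0.15 ]
rv [0.527 0.426 0.117] deg 39.4 cm [  2.54 -34.46  16.72] world [ 0.485 -0.085  0.125]
front 1
rv [1.238e+00 1.000e-03 2.000e-03] deg 71.0 cm [  8.17 -63.43  67.4 ] world [ 0.568 -0.372  0.15 ]
rv [ 0.841 -0.186  0.409] deg 54.6 cm [  1.95 -11.35 -26.14] world [ 0.487 -0.099  0.131]
front -1
rv [-1.903 -0.002  0.002] deg 109.0 cm [  8.17 -63.43  67.4 ] world [ 0.568 -0.372  0.15 ]
rv [ 0.841  0.186 -0.409] deg 54.6 cm [ 1.95 11.35 26.14] world [ 0.487 -0.099  0.131]
right 1
rv [0.813 0.001 0.002] deg 46.6 cm [  8.19 -69.9   49.69] world [ 0.381 -0.352  0.15 ]
rv [-0.286 -0.433  0.063] deg 30.0 cm [  2.54  16.82 -22.07] world [ 0.475 -0.092  0.125]
right -1
rv [-2.329e+00 -2.000e-03  1.000e-03] deg 133.4 cm [  8.19 -69.9   49.69] world [ 0.381 -0.352  0.15 ]
rv [-0.286  0.433 -0.063] deg 30.0 cm [  2.54 -16.82  22.07] world [ 0.475 -0.092  0.125]
```

```bash
python3 -m inch '[0,0,0,7,-75.5,64.5,0.55, 0,0,0,7,-75.5,64.5,0.55, 0,0,0,7,-75.5,64.5,0.55, 0,0,0,7,-75.5,64.5,0.55, 0,0,0,7,-75.5,64.5,0.55, 0,0,0,7,-75.5,64.5,0.55, 0,0,0,7,-75.5,64.5,0.55, 0,0,0,7,-75.5,64.5,0.55, 0,0,0,7,-75.5,64.5,0.55, 0,0,0,7,-75.5,64.5,0.55, 0,0,0,7,-75.5,64.5,0.55, 0,0,0,7,-75.5,64.5,0.55, 0,0,0,7,-75.5,64.5,0.55, 0,0,0,7,-75.5,64.5,0.55, 0,0,0,7,-75.5,64.5,0.55, 0,0,0,7,-75.5,64.5,0.55, 0,0,0,7,-75.5,64.5,0.55, 0,0,0,7,-75.5,64.5,0.55]'; python3 - <<'E'
from plan import *
print(cur()[0]['joints'].round(2),cur()[0]['width'])
rel(pick("left",.06,1));rel(pick("left",.0165,1))
E
```

```text
time: 2.35
position: [0.4896, -0.4663, 0.1603]
orientation: [0.688, 0.16, 0.689, -0.159]
wrist_force: [0.8, 0.8, -0.5]
width: 0.047
[ 0.32  0.71  0.75  1.24 -0.47  1.37  2.16] 0.047035130479123936
rv [-0.014 -0.002 -0.001] deg 0.8 cm [10.03 -0.15  0.11] world [ 0.49  -0.468  0.06 ]
rv [-0.014 -0.002 -0.001] deg 0.8 cm [14.38 -0.15  0.11] world [ 0.49  -0.468  0.016]
```

```bash
python3 -m inch '[-0.014,0,0,5,-0.15,0.1,0.55, -0.014,0,0,10,-0.15,0.1,0.55, -0.014,0,0,13,-0.15,0.1,0.55, -0.014,0,0,14.4,-0.15,0.1,0.55, -0.014,0,0,14.4,-0.15,0.1,0.55, -0.014,0,0,14.4,-0.15,0.1,0, -0.014,0,0,14.4,-0.15,0.1,0, -0.014,0,0,14.4,-0.15,0.1,0, -0.014,0,0,14.4,-0.15,0.1,0, -0.014,0,0,14.4,-0.15,0.1,0]'; python3 - <<'E'
from plan import *
print(cur()[0]['width'])
for n in("top",):
    p,d=manip.camera(n); crop(p,(330,140,410,230),6,"pics/g1.png")
E
```

```text
time: 3.6
position: [0.4913, -0.47, 0.0197]
orientation: [0.691, 0.153, 0.689, -0.155]
wrist_force: [1.1, 1.1, 6.1]
width: 0.0164
0.01643996790958679
```

View pics/g1.png

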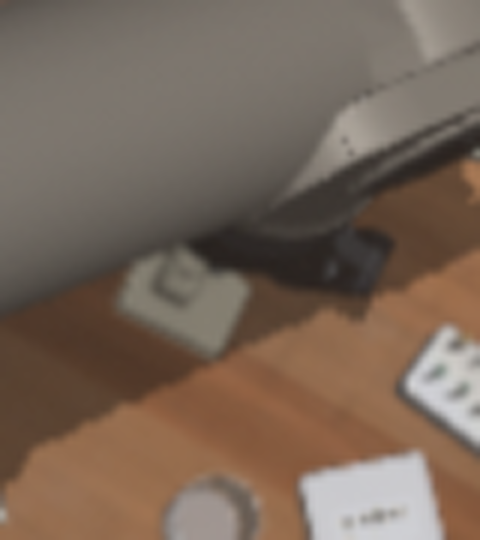

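```bash
python3 - <<'E'
from plan import *
x,y,a=SEG["left"]; s,p,R=cur(); Rz=Rn.from_euler("z",a).as_matrix(); print(Rz.T@(p-[x,y,0]))
rel(place("left",.0023,.047,.10,1)); rel(place("left",.0023,.047,.05,1))
E
```

```text
[0.00216212 0.0047153  0.01970386]
rv [ 0.528 -0.422 -0.117] deg 39.3 cm [-10.69  34.48 -16.7 ] world [ 0.486 -0.087  0.126]
rv [ 0.528 -0.422 -0.117] deg 39.3 cm [ -6.15  33.4  -14.9 ] world [ 0.498 -0.104  0.08 ]
```

```bash
python3 -m inch '[0,0,0,-5,0,0,0, 0,0,0,-11,0,0,0, 0.1,-0.08,-0.02,-12,6,-3,0, 0.2,-0.16,-0.04,-12,12,-6,0, 0.3,-0.24,-0.06,-12,18,-9,0, 0.42,-0.33,-0.09,-12,25,-12,0, 0.53,-0.422,-0.117,-10.7,31,-15,0, 0.53,-0.422,-0.117,-10.7,34.5,-16.7,0, 0.53,-0.422,-0.117,-10.7,34.5,-16.7,0, 0.53,-0.422,-0.117,-10.7,34.5,-16.7,0, 0.53,-0.422,-0.117,-10.7,34.5,-16.7,0]'; python3 - <<'E'
from plan import *
s=cur()[0];print(s['joints'].round(2),s['width']); print(intray()[0].round(4));print(intray()[1].round(3))
ims={n:manip.camera(n)[0] for n in("top","scene")}
crop(ims["top"],(170,120,310,225),5,"pics/h1.png");crop(ims["scene"],(200,80,360,200),5,"pics/h2.png")
E
```

```text
time: 5.03
position: [0.4856, -0.0854, 0.1243]
orientation: [0.744, 0.253, 0.476, -0.396]
wrist_force: [-0.8, -0.8, -1.2]
width: 0.0168
[-1.19  0.35  1.27  2.11  0.03  0.66  0.59] 0.016849002327391772
[0.0004 0.053  0.0994]
[[-0.004  0.001  1.   ]
 [-0.001  1.    -0.001]
 [-1.    -0.001 -0.004]]
```

View pics/h1.png

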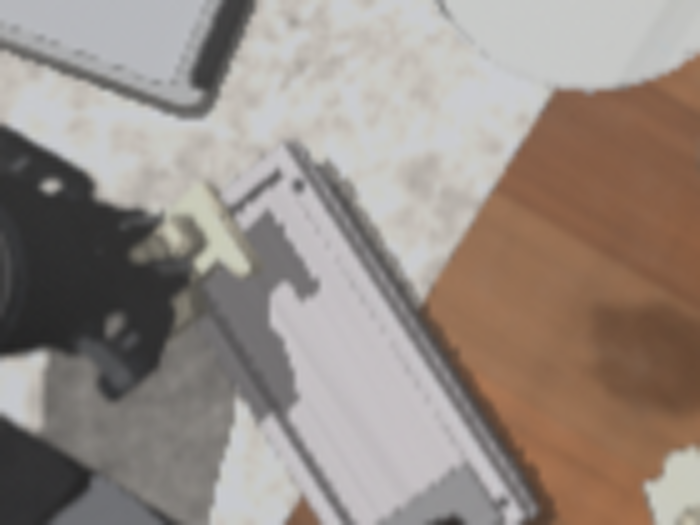

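View pics/h2.png

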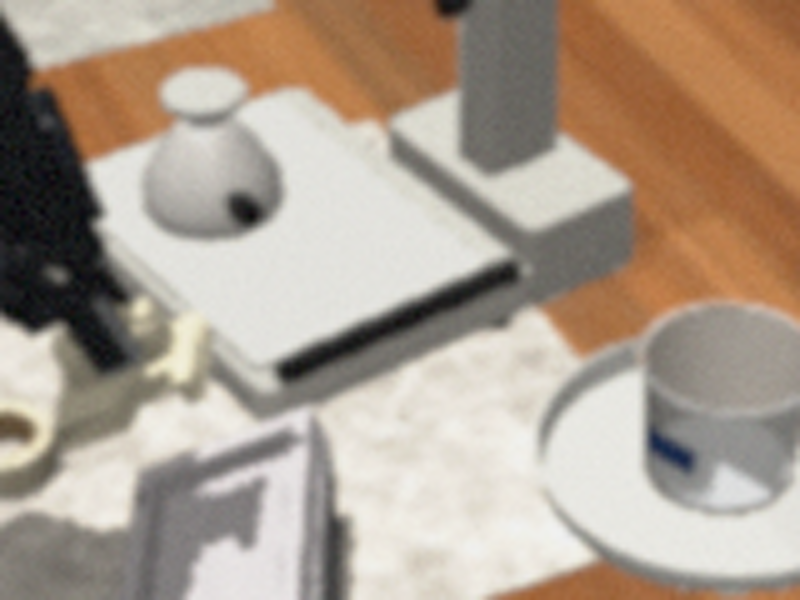

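```bash
cat > held.py <<'E'
from plan import *
def overlay(name,dx,n,p,box,f,fn,h0,sg=None):
    # dx: TCP minus ridge centre along ridge (m)
    _,P,R=cur()
    if name=="front": # tool y=seg x, tool z=-seg y
        Rs=np.c_[R[:,1],-R[:,2],-R[:,0]]; off=np.array([.014,-0+dx,h0])
    else:
        Rs=np.c_[R[:,2],R[:,1],-R[:,0]]; off=np.array([dx,RC[name][1],h0])
    t=P-Rs@off
    Rt,tt=TR(TQ)
    D=[(proj(n,q),(0,0,255)) for q in segparts(name,Rs,t)[1::2]]
    D.append((proj(n,np.array([[.037,.073,.015],[-.037,.073,.015],[-.037,-.095,.015],[.037,-.095,.015]])@Rt.T+tt),(0,255,0)))
    crop(p,box,f,fn,D)
E
python3 - <<'E'
from held import *
p=manip.camera("top")[0]; overlay("left",.0023,"top",p,(170,120,270,225),6,"pics/h3.png",.0197)
rel(place("left",.0023,.047,.04,1)); rel(place("left",.0023,.047,.018,1))
E
```

```text
rv [-0.006 -0.004  0.003] deg 0.5 cm [5.89 0.18 0.03] world [ 0.501 -0.108  0.071]
rv [-0.006 -0.004  0.003] deg 0.5 cm [8.09 0.18 0.04] world [ 0.506 -0.115  0.051]
```

View pics/h3.png

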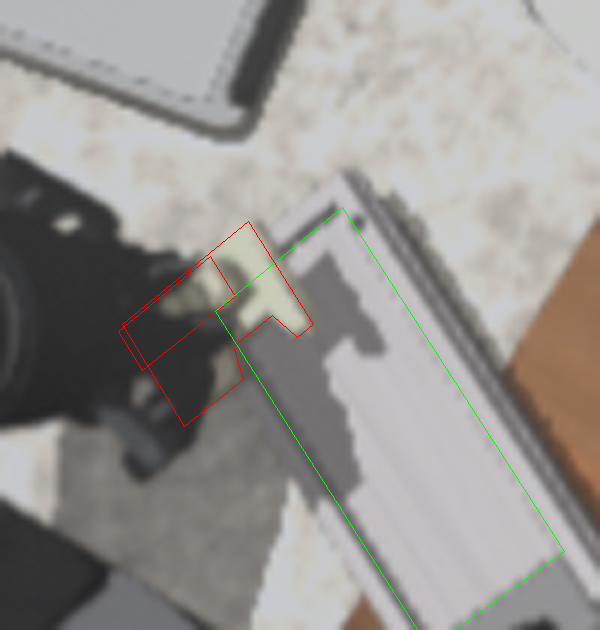

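```bash
python3 -m inch '[-0.006,-0.004,0,3,0.1,0,0, -0.006,-0.004,0,5.9,0.1,0,0, -0.006,-0.004,0,5.9,0.1,0,0, -0.006,-0.004,0,5.9,0.1,0,0]'; python3 - <<'E'
from held import *
print(intray()[0].round(4),cur()[0]['joints'].round(2))
print(Rn.from_matrix(intray()[1]@np.array([[0,0,1],[0,1,0],[-1,0,0]]).T).as_rotvec())
p=manip.camera("top")[0]; overlay("left",.0023,"top",p,(190,130,260,220),7,"pics/h4.png",.0197)
p=manip.camera("scene")[0]; overlay("left",.0023,"scene",p,(200,130,290,220),7,"pics/h5.png",.0197)
rel(place("left",.0023,.047,.018,1))
E
```

```text
time: 5.68
position: [0.5007, -0.1068, 0.0715]
orientation: [0.745, 0.251, 0.475, -0.396]
wrist_force: [0.6, 0.4, -2.1]
width: 0.0165
[0.0018 0.0534 0.0406] [-0.96  0.45  1.08  2.14 -0.08  0.52  0.68]
[-0.00188554 -0.0011      0.00131815]
rv [ 0.003  0.001 -0.   ] deg 0.2 cm [ 2.31 -0.16  0.1 ] world [ 0.506 -0.115  0.051]
```

View pics/h4.png

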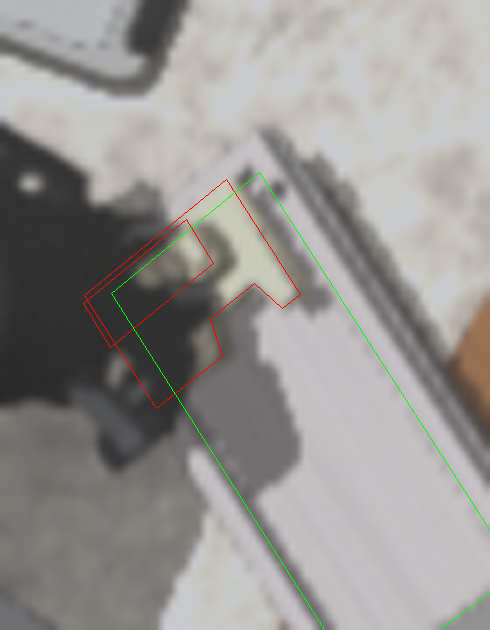

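View pics/h5.png

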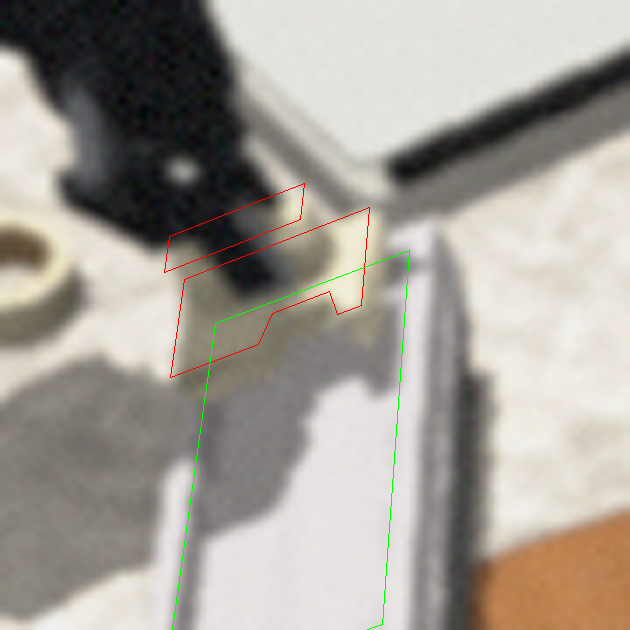

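```bash
python3 -m inch '[0,0,0,1,-0.2,0.05,0, 0,0,0,1.6,-0.2,0.05,0, 0,0,0,2.1,-0.2,0.05,0, 0,0,0,2.3,-0.2,0.05,0, 0,0,0,2.3,-0.2,0.05,0, 0,0,0,2.3,-0.2,0.05,0]'; python3 - <<'E'
from held import *
print(intray()[0].round(4))
p=manip.camera("top")[0]; overlay("left",.0023,"top",p,(190,130,260,220),7,"pics/h6.png",.0197)
p=manip.camera("scene")[0]; overlay("left",.0023,"scene",p,(200,130,290,220),7,"pics/h7.png",.0197)
E
```

```text
time: 6.52
position: [0.5035, -0.1137, 0.0526]
orientation: [0.743, 0.251, 0.478, -0.395]
wrist_force: [-33.5, 22.6, 65.0]
width: 0.0166
[0.0004 0.0519 0.0204]
```

View pics/h6.png

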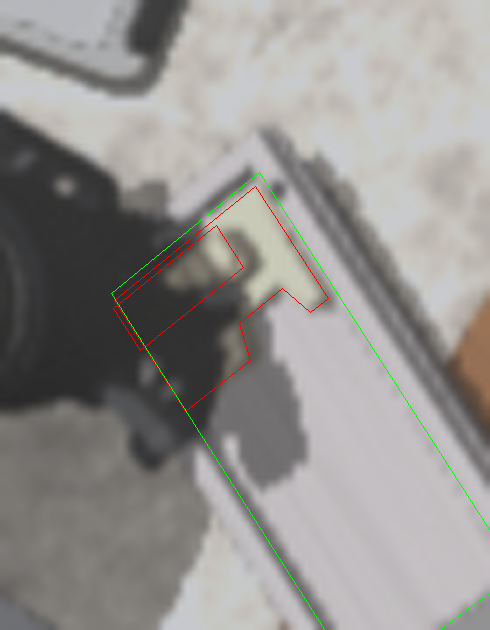

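View pics/h7.png

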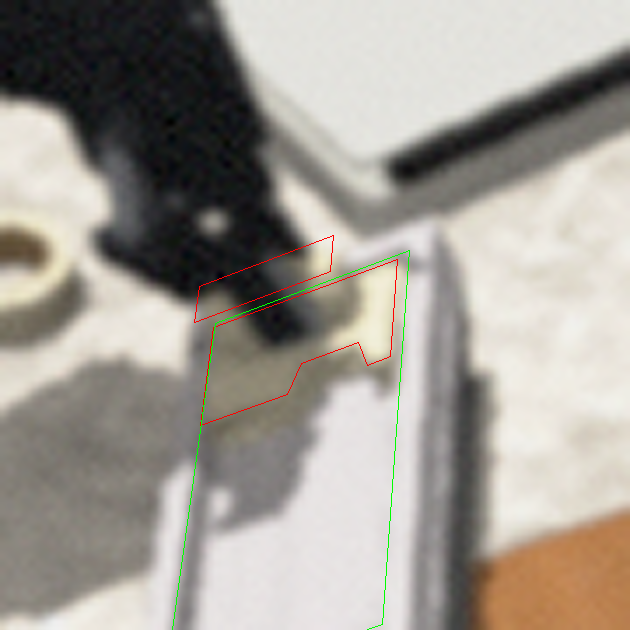

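```bash
python3 -m inch '[0,0,0,-0.15,0,0,0, 0,0,0,-0.2,0,0,0.2, 0,0,0,-0.2,0,0,0.5, 0,0,0,-0.2,0,0,0.5, 0,0,0,-4,0,0,0.5, 0,0,0,-8,0,0,0.5, 0,0,0,-8,0,0,0.5]'; python3 - <<'E'
from held import *
print(intray()[0].round(4))
p=manip.camera("top")[0]; overlay("left",.0023,"top",p,(190,130,260,220),7,"pics/h8.png",.0197)
rel(pick("front",.15,1));print(cur()[0]['joints'].round(2))
E
```

```text
time: 7.5
position: [0.4879, -0.0847, 0.1243]
orientation: [0.747, 0.25, 0.475, -0.392]
wrist_force: [0.9, 0.0, 0.2]
width: 0.0424
[0.001  0.0552 0.0991]
rv [ 0.711  0.418 -0.157] deg 48.1 cm [ 9.53 -9.43 26.72] world [ 0.568 -0.372  0.15 ]
[-1.19  0.35  1.26  2.12  0.04  0.65  0.59]
```

View pics/h8.png

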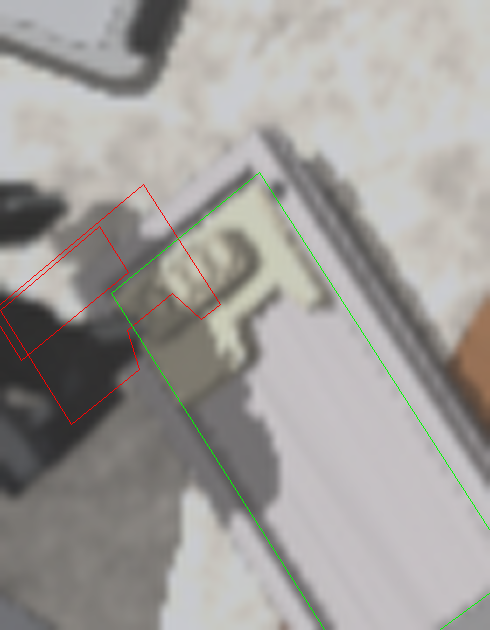

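```bash
python3 -m inch '[0.71,0.418,-0.157,7.5,-9.4,26.7,0.5, 0.71,0.418,-0.157,7.5,-9.4,26.7,0.5, 0.71,0.418,-0.157,7.5,-9.4,26.7,0.5, 0.71,0.418,-0.157,7.5,-9.4,26.7,0.5, 0.71,0.418,-0.157,7.5,-9.4,26.7,0.5, 0.71,0.418,-0.157,7.5,-9.4,26.7,0.5, 0.71,0.418,-0.157,7.5,-9.4,26.7,0.5, 0.71,0.418,-0.157,7.5,-9.4,26.7,0.5]'; cat > fitseg.py <<'E'
from held import *
from fit import sil
from scipy.optimize import minimize
def fitray(name,q0,n,p,d):
    """fit segment lying in tray (x,y,yaw in tray frame), flush; overlay + depth check"""
    R,t=TR(TQ); L=(cloud(n,d)-t)@R
    return L
def depthcheck(pts_segframe,name,lx,ly,n,L):
    R,t=TR(TQ)
    for a,b in pts_segframe:
        w=R@np.array([lx+a,ly+b,.015])+t; u,v=np.round(proj(n,[w])[0]).astype(int)
        q=L[v-1:v+2,u-1:u+2].reshape(-1,3); print(name,(a,b),np.median(q[:,2]).round(4),end="; ")
    print()
E
python3 - <<'E'
from fitseg import *
print(cur()[0]['position'],cur()[0]['joints'].round(2))
for n in("top","scene"):
    p,d=manip.camera(n); L=fitray("left",0,n,p,d)
    depthcheck([(-.025,-.012),(-.005,-.012),(.025,.018),(.03,0),(.03,-.018),(-.03,-.015),(-.03,.01)],"left",-.001,.046,n,L)
    crop(p,(198,142,284,248) if n=="top" else (212,155,276,257),7,f"pics/{n}4.png")
rel(pick("front",.0165,1))
E
```

```text
time: 8.55
position: [0.5622, -0.3642, 0.1662]
orientation: [-0.467, -0.529, -0.47, 0.53]
wrist_force: [0.8, 1.2, -0.6]
width: 0.0427
[ 0.56218016 -0.36421566  0.16619753] [ 0.06  0.74  0.92  1.26 -0.57  1.41  0.81]
left (-0.025, -0.012) 0.5141; left (-0.005, -0.012) 0.497; left (0.025, 0.018) 0.5094; left (0.03, 0) 0.4985; left (0.03, -0.018) 0.4801; left (-0.03, -0.015) 0.5138; left (-0.03, 0.01) 0.5226; 
left (-0.025, -0.012) 0.0149; left (-0.005, -0.012) 0.015; left (0.025, 0.018) 0.0144; left (0.03, 0) 0.0151; left (0.03, -0.018) 0.0154; left (-0.03, -0.015) 0.0154; left (-0.03, 0.01) 0.0154; 
rv [ 0.001 -0.001  0.002] deg 0.2 cm [15.07  0.68  0.86] world [ 0.568 -0.372  0.016]
```

View pics/top4.png

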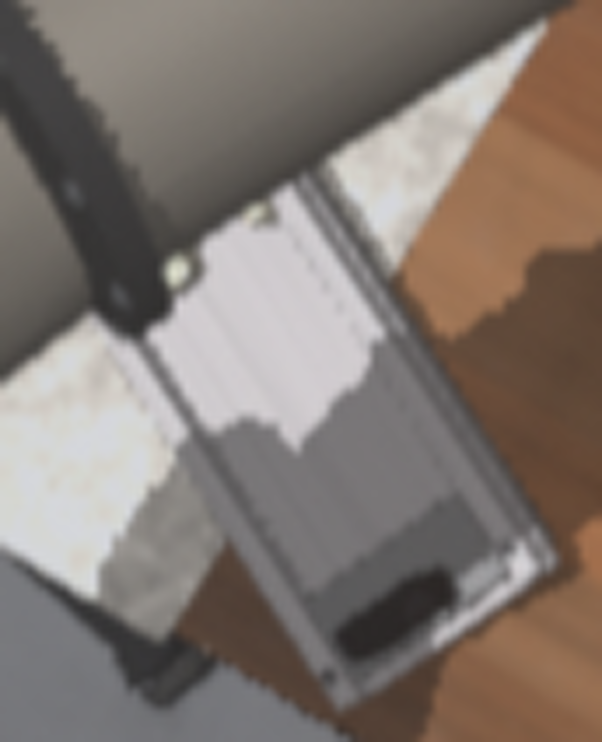

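View pics/scene4.png

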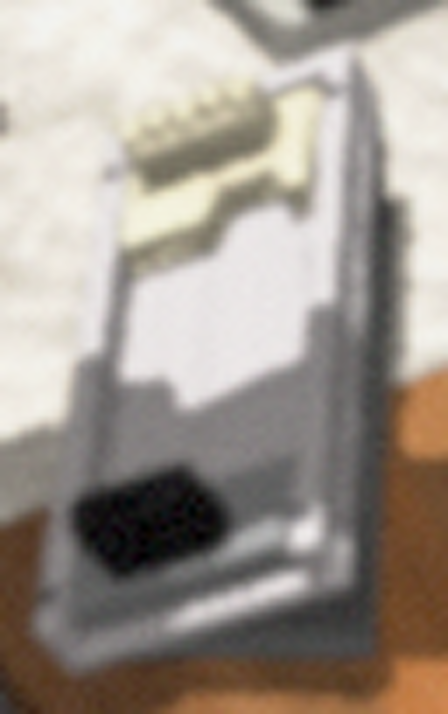

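```bash
python3 -m inch '[0,0,0,4,0.7,0.9,0.5, 0,0,0,8,0.7,0.9,0.5, 0,0,0,8,0.7,0.9,0.5, 0,0,0,8,0.7,0.9,0.5]'; python3 - <<'E'
from held import *
rel(pick("front",.0165,1))
E
```

```text
time: 9.15
position: [0.5691, -0.375, 0.0897]
orientation: [-0.469, -0.529, -0.468, 0.53]
wrist_force: [0.3, -1.5, 0.3]
width: 0.0425
rv [-0.     0.002 -0.   ] deg 0.1 cm [ 7.31 -0.09 -0.31] world [ 0.568 -0.372  0.016]
```

```bash
python3 -m inch '[0,0,0,4,-0.1,-0.3,0.5, 0,0,0,6.3,-0.1,-0.3,0.5, 0,0,0,7.1,-0.1,-0.3,0.5, 0,0,0,7.1,-0.1,-0.3,0.5, 0,0,0,7.1,-0.1,-0.3,0, 0,0,0,7.1,-0.1,-0.3,0, 0,0,0,7.1,-0.1,-0.3,0, 0,0,0,7.1,-0.1,-0.3,0, 0,0,0,7.1,-0.1,-0.3,0]'; python3 - <<'E'
from held import *
x,y,a=SEG["front"]; s,p,R=cur(); Rz=Rn.from_euler("z",a).as_matrix(); print(Rz.T@(p-[x,y,0]),s['joints'].round(2))
for dy in (-.003,): rel(place("front",0,dy,.10,1))
E
```

```text
time: 10.28
position: [0.5677, -0.3739, 0.0186]
orientation: [-0.469, -0.529, -0.467, 0.531]
wrist_force: [-0.4, -0.0, 5.9]
width: 0.0167
[ 0.01346036 -0.00196029  0.01855801] [ 0.09  0.89  0.84  1.39 -0.68  1.16  0.88]
rv [ 0.839 -0.183  0.408] deg 54.5 cm [-11.27 -15.12 -22.98] world [ 0.446 -0.127  0.131]
```

```bash
python3 -m inch '[0,0,0,-5,0,0,0, 0,0,0,-11,0,0,0, 0.84,-0.183,0.408,-12.5,-15.1,-23.2,0, 0.84,-0.183,0.408,-12.5,-15.1,-23.2,0, 0.84,-0.183,0.408,-12.5,-15.1,-23.2,0, 0.84,-0.183,0.408,-12.5,-15.1,-23.2,0, 0.84,-0.183,0.408,-11.3,-15.1,-23.2,0, 0.84,-0.183,0.408,-11.3,-15.1,-23.2,0, 0.84,-0.183,0.408,-11.3,-15.1,-23.2,0, 0.84,-0.183,0.408,-11.3,-15.1,-23.2,0]'; python3 - <<'E'
from held import *
print(intray()[0].round(4),cur()[0]['joints'].round(2)); rel(place("front",0,-.006,.045,1))
E
```

```text
time: 11.52
position: [0.4448, -0.1262, 0.1295]
orientation: [0.349, 0.701, 0.063, -0.619]
wrist_force: [-0.5, -0.5, -1.1]
width: 0.0166
[ 0.0125 -0.0036  0.0996] [-1.22  0.14  1.28  2.2   0.33  0.67 -1.15]
rv [0.012 0.005 0.013] deg 1.0 cm [5.45 0.22 0.21] world [ 0.457 -0.148  0.081]
```

```bash
python3 -m inch '[0,0,0,3,0.1,0.2,0, 0,0,0,5.4,0.1,0.2,0, 0,0,0,5.4,0.1,0.2,0, 0,0,0,5.4,0.1,0.2,0]'; python3 - <<'E'
from held import *
print(intray()[0].round(4),cur()[0]['joints'].round(2)); 
p=manip.camera("top")[0]; overlay("front",-.002,"top",p,(190,130,270,220),7,"pics/f4.png",.0186)
p=manip.camera("scene")[0]; overlay("front",-.002,"scene",p,(200,150,290,235),7,"pics/f5.png",.0186)
rel(place("front",0,-.006,.0186,1))
E
```

```text
time: 12.02
position: [0.4568, -0.1478, 0.0819]
orientation: [0.35, 0.7, 0.063, -0.619]
wrist_force: [0.1, -0.8, -1.7]
width: 0.0166
[ 0.0147 -0.0058  0.046 ] [-0.92  0.3   1.09  2.22  0.11  0.5  -0.93]
rv [0.014 0.004 0.012] deg 1.1 cm [ 2.78 -0.06  0.09] world [ 0.463 -0.157  0.057]
```

View pics/f4.png

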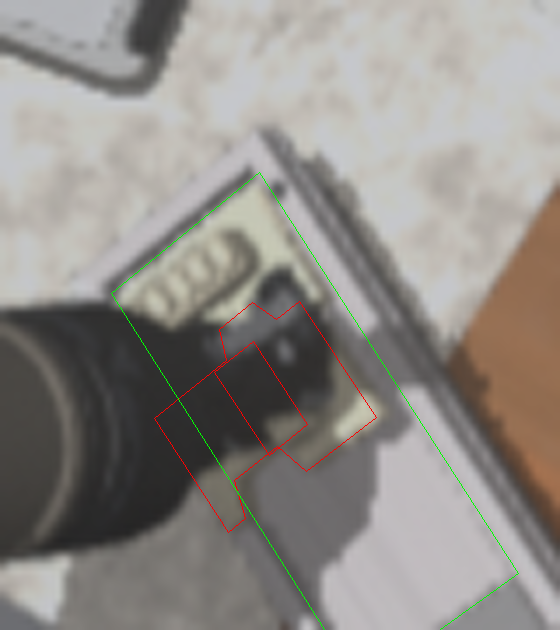

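View pics/f5.png

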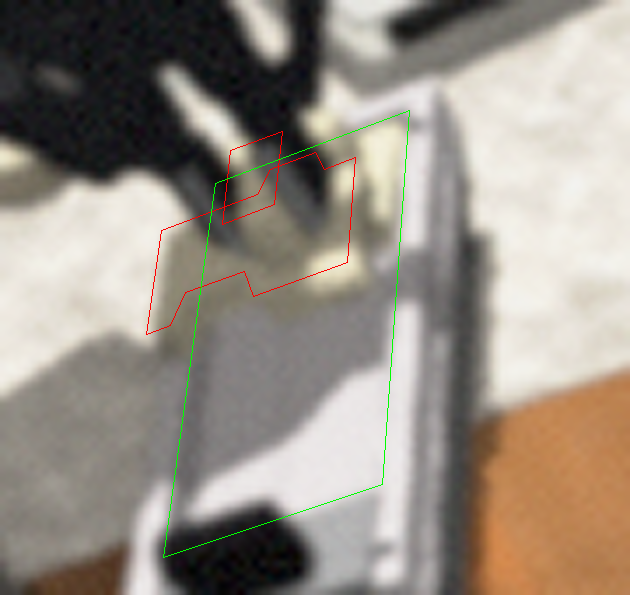

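```bash
python3 -m inch '[0.014,0.004,0.012,1,-0.05,0.1,0, 0.014,0.004,0.012,1.8,-0.05,0.1,0, 0.014,0.004,0.012,2.4,-0.05,0.1,0, 0.014,0.004,0.012,2.7,-0.05,0.1,0, 0.014,0.004,0.012,2.7,-0.05,0.1,0]'; python3 - <<'E'
from held import *
print(intray()[0].round(4)); Rt,t=TR(TQ); print(Rt.T@cur()[0]['wrist_force'])
p=manip.camera("top")[0]; overlay("front",-.002,"top",p,(190,130,270,220),7,"pics/f6.png",.0186)
E
```

```text
time: 12.75
position: [0.4623, -0.1566, 0.0574]
orientation: [0.348, 0.704, 0.056, -0.616]
wrist_force: [-6.7, 5.8, 12.4]
width: 0.0166
[ 0.0137 -0.0063  0.0194]
[-2.48290532 -2.27756702 14.87602763]
```

View pics/f6.png

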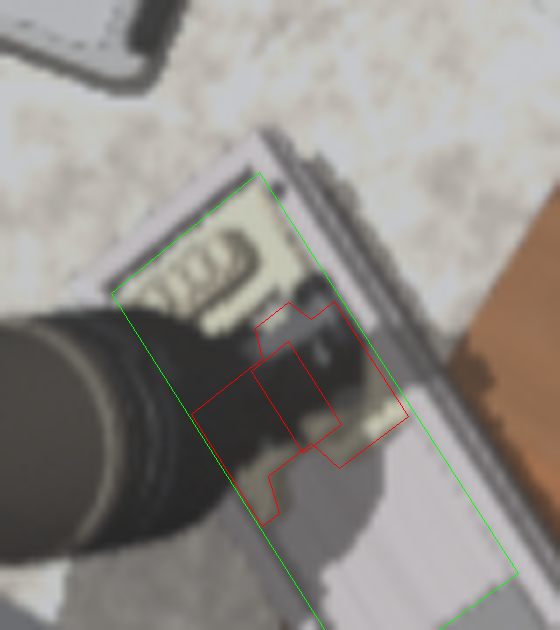

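```bash
python3 -m inch '[0,0,0,0,0,0,0.2, 0,0,0,0,0,0,0.5, 0,0,0,-0.2,0,0,0.5, 0,0,0,-4,0,0,0.5, 0,0,0,-9,0,0,0.5, 0,0,0,-9,0,0,0.5]'; python3 - <<'E'
from held import *
print(intray()[0].round(4),cur()[0]['joints'].round(2)); rel(pick("right",.12,1))
E
```

```text
time: 13.55
position: [0.4436, -0.1216, 0.1398]
orientation: [0.349, 0.707, 0.06, -0.612]
wrist_force: [-0.2, 0.2, 0.3]
width: 0.043
[ 0.0128 -0.0021  0.1108] [-1.28  0.05  1.29  2.2   0.46  0.72 -1.29]
rv [-1.252  0.271 -0.378] deg 76.5 cm [ 8.21 13.25 18.26] world [ 0.381 -0.352  0.12 ]
```

```bash
python3 -m inch '[-1.252,0.271,-0.378,6,13.2,18.2,0.5, -1.252,0.271,-0.378,6,13.2,18.2,0.5, -1.252,0.271,-0.378,6,13.2,18.2,0.5, -1.252,0.271,-0.378,6,13.2,18.2,0.5, -1.252,0.271,-0.378,6,13.2,18.2,0.5, -1.252,0.271,-0.378,6,13.2,18.2,0.5, -1.252,0.271,-0.378,6,13.2,18.2,0.5, -1.252,0.271,-0.378,6,13.2,18.2,0.5, -1.252,0.271,-0.378,8.2,13.2,18.2,0.5, -1.252,0.271,-0.378,8.2,13.2,18.2,0.5, -1.252,0.271,-0.378,8.2,13.2,18.2,0.5]'; python3 - <<'E'
from fitseg import *
print(cur()[0]['position'],cur()[0]['joints'].round(2))
for n in("scene","top"):
    p,d=manip.camera(n); L=fitray("left",0,n,p,d)
    depthcheck([(-.025,-.012),(-.005,-.012),(.025,.018),(.03,0),(.03,-.018),(-.03,-.015),(-.03,.01)],"left",-.001,.046,n,L)
    depthcheck([(.03,.015),(.03,0),(.03,-.018),(-.005,-.015),(-.005,.01),(-.028,-.015),(-.028,.015)],"front",-.001,-.004,n,L)
    crop(p,(198,142,284,248) if n=="top" else (212,155,276,257),7,f"pics/{n}5.png")
rel(pick("right",.0185,1))
E
```

```text
time: 14.92
position: [0.375, -0.3569, 0.1178]
orientation: [0.566, 0.418, 0.57, -0.424]
wrist_force: [0.0, -0.1, 0.0]
width: 0.0427
[ 0.37497913 -0.35687736  0.11778429] [ 0.1   0.43  0.82  1.79 -0.34  1.08  1.34]
left (-0.025, -0.012) 0.0151; left (-0.005, -0.012) 0.017; left (0.025, 0.018) 0.0147; left (0.03, 0) 0.0149; left (0.03, -0.018) 0.0152; left (-0.03, -0.015) 0.0149; left (-0.03, 0.01) 0.0168; 
front (0.03, 0.015) 0.0151; front (0.03, 0) 0.0148; front (0.03, -0.018) 0.0153; front (-0.005, -0.015) 0.0104; front (-0.005, 0.01) 0.0158; front (-0.028, -0.015) 0.0151; front (-0.028, 0.015) 0.0151; 
left (-0.025, -0.012) 0.016; left (-0.005, -0.012) 0.0148; left (0.025, 0.018) 0.0156; left (0.03, 0) 0.0144; left (0.03, -0.018) 0.0149; left (-0.03, -0.015) 0.0151; left (-0.03, 0.01) 0.0366; 
front (0.03, 0.015) 0.0149; front (0.03, 0) 0.0143; front (0.03, -0.018) 0.0161; front (-0.005, -0.015) 0.0012; front (-0.005, 0.01) 0.0155; front (-0.028, -0.015) 0.0154; front (-0.028, 0.015) 0.0161; 
rv [-0.011  0.002  0.009] deg 0.8 cm [ 9.96  0.73 -0.26] world [ 0.381 -0.352  0.018]
```

View pics/top5.png

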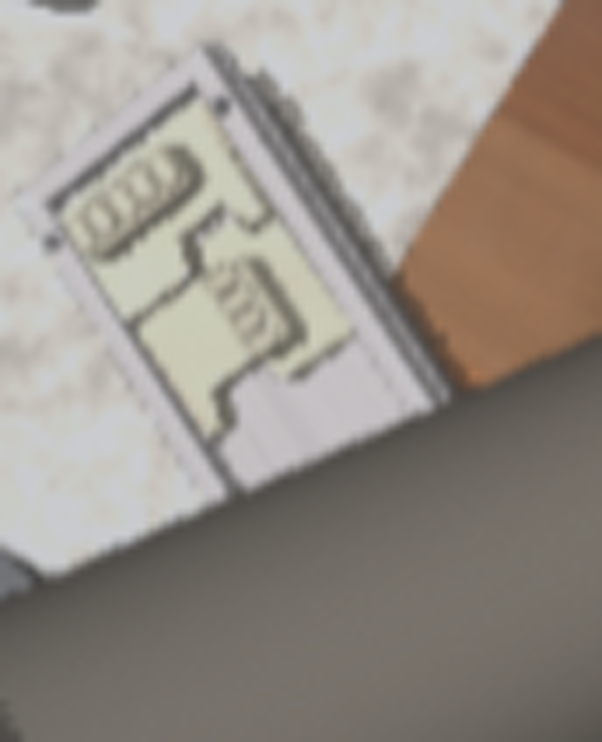

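View pics/scene5.png

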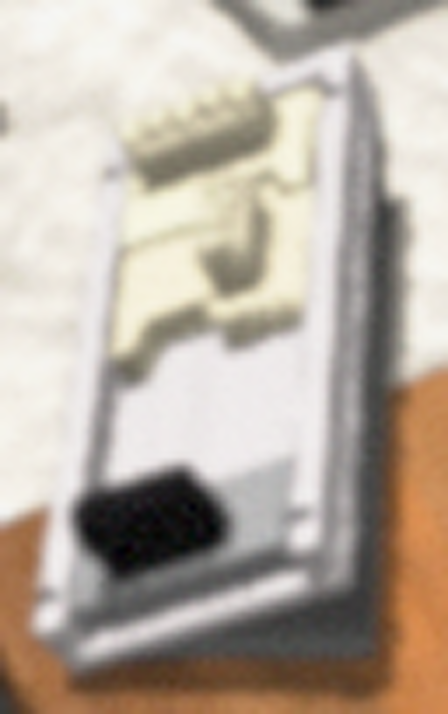

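```bash
python3 -m inch '[-0.01,0,0.009,3,0.7,-0.25,0.5, -0.01,0,0.009,5,0.7,-0.25,0.5, -0.01,0,0.009,5,0.7,-0.25,0.5]'; python3 - <<'E'
from held import *
rel(pick("right",.0185,1))
E
```

```text
time: 15.4
position: [0.38, -0.3501, 0.0678]
orientation: [0.57, 0.419, 0.57, -0.419]
wrist_force: [-0.0, -0.4, -0.1]
width: 0.0429
rv [-0.001 -0.     0.001] deg 0.1 cm [4.93 0.02 0.26] world [ 0.381 -0.352  0.018]
```

```bash
python3 -m inch '[0,0,0,3,0,0.2,0.5, 0,0,0,4.6,0,0.2,0.5, 0,0,0,4.9,0,0.2,0.5, 0,0,0,4.9,0,0.2,0.5, 0,0,0,4.9,0,0.2,0, 0,0,0,4.9,0,0.2,0, 0,0,0,4.9,0,0.2,0, 0,0,0,4.9,0,0.2,0, 0,0,0,4.9,0,0.2,0]'; python3 - <<'E'
from held import *
x,y,a=SEG["right"]; s,p,R=cur(); Rz=Rn.from_euler("z",a).as_matrix(); q=Rz.T@(p-[x,y,0]);print(q,s['joints'].round(2))
rel(place("right",q[0],-.056,.10,1))
E
```

```text
time: 16.52
position: [0.3831, -0.354, 0.0221]
orientation: [0.572, 0.418, 0.568, -0.418]
wrist_force: [-0.5, 0.8, 5.9]
width: 0.0167
[ 0.00208299 -0.00439644  0.02208243] [ 0.17  0.56  0.73  1.87 -0.48  0.88  1.44]
rv [-0.285 -0.428  0.061] deg 29.7 cm [-10.42   6.9  -19.07] world [ 0.391 -0.151  0.126]
```

```bash
python3 -m inch '[0,0,0,-5,0,0,0, 0,0,0,-11,0,0,0, -0.285,-0.428,0.061,-12,6.9,-19.1,0, -0.285,-0.428,0.061,-12,6.9,-19.1,0, -0.285,-0.428,0.061,-12,6.9,-19.1,0, -0.285,-0.428,0.061,-12,6.9,-19.1,0, -0.285,-0.428,0.061,-10.4,6.9,-19.1,0, -0.285,-0.428,0.061,-10.4,6.9,-19.1,0, -0.285,-0.428,0.061,-10.4,6.9,-19.1,0]'; python3 - <<'E'
from held import *
print(intray()[0].round(4),cur()[0]['joints'].round(2)); rel(place("right",.002,-.056,.055,1))
E
```

```text
time: 17.65
position: [0.3905, -0.1503, 0.1243]
orientation: [0.744, 0.252, 0.475, -0.396]
wrist_force: [0.7, -0.3, -1.5]
width: 0.0164
[ 0.0008 -0.0622  0.0993] [-0.68 -0.07  0.69  2.32  0.63  0.72  0.15]
rv [-0.001 -0.002  0.001] deg 0.1 cm [4.43 0.02 0.13] world [ 0.402 -0.167  0.085]
```

```bash
python3 -m inch '[0,0,0,3,0,0.1,0, 0,0,0,4.9,0,0.1,0, 0,0,0,4.9,0,0.1,0, 0,0,0,4.9,0,0.1,0]'; python3 - <<'E'
from held import *
print(intray()[0].round(4)); 
p=manip.camera("top")[0]; overlay("right",.002,"top",p,(210,150,290,240),7,"pics/r4.png",.0221)
p=manip.camera("scene")[0]; overlay("right",.002,"scene",p,(200,170,290,255),7,"pics/r5.png",.0221)
rel(place("right",.002,-.056,.0221,1))
E
```

```text
time: 18.15
position: [0.4033, -0.1686, 0.0811]
orientation: [0.745, 0.253, 0.475, -0.396]
wrist_force: [0.2, 0.7, -1.8]
width: 0.0171
[ 0.0028 -0.0619  0.0507]
rv [-0.001 -0.001 -0.001] deg 0.1 cm [ 2.88 -0.09 -0.04] world [ 0.41  -0.178  0.055]
```

View pics/r4.png

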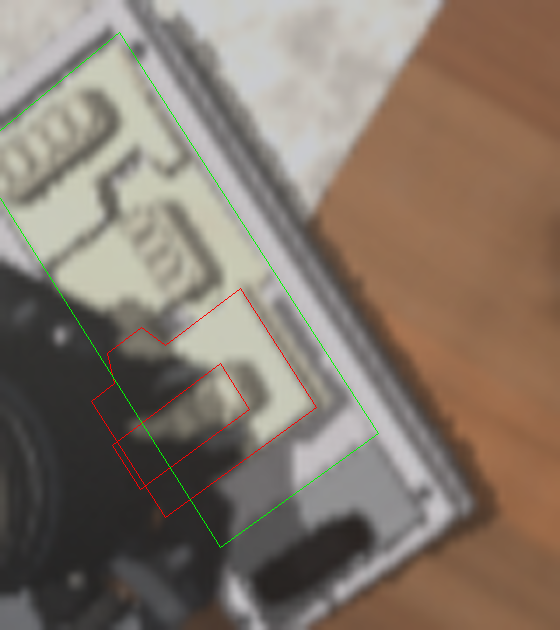

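View pics/r5.png

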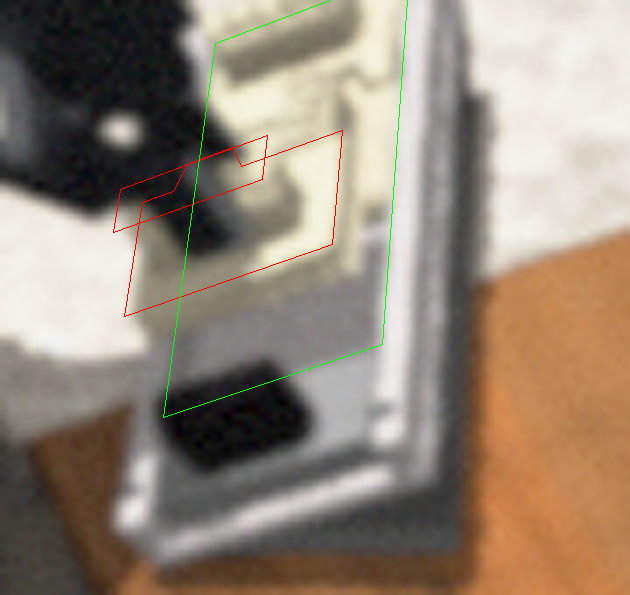

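```bash
python3 -m inch '[0,0,0,1,-0.05,-0.05,0, 0,0,0,1.8,-0.05,-0.05,0, 0,0,0,2.4,-0.05,-0.05,0, 0,0,0,2.8,-0.05,-0.05,0, 0,0,0,2.8,-0.05,-0.05,0, 0,0,0,2.8,-0.05,-0.05,0]'; python3 - <<'E'
from held import *
print(intray()[0].round(4)); Rt,t=TR(TQ); print(Rt.T@cur()[0]['wrist_force'])
p=manip.camera("top")[0]; overlay("right",.002,"top",p,(210,150,290,240),7,"pics/r6.png",.0221)
E
```

```text
time: 19.0
position: [0.4086, -0.1771, 0.0553]
orientation: [0.744, 0.252, 0.476, -0.395]
wrist_force: [-10.7, 7.8, 20.1]
width: 0.0162
[ 0.0009 -0.0622  0.023 ]
[-2.83264759 -4.51319658 23.46723293]
```

View pics/r6.png

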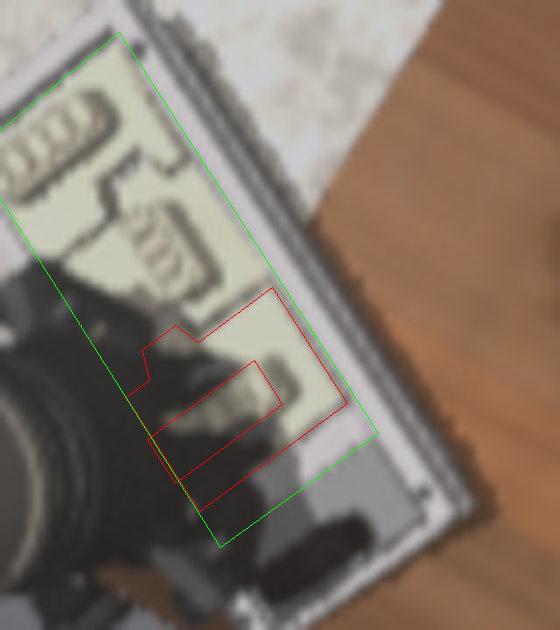

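```bash
python3 -m inch '[0,0,0,0,0,0,0.2, 0,0,0,0,0,0,0.45, 0,0,0,-0.3,0,0,0.45, 0,0,0,-4,0,0,0.45, 0,0,0,-9,-5,0,0.45, 0,0,0,-9,-5,0,0.45, 0,0,0,-9,-5,0,0.45]'; python3 - <<'E'
from fitseg import *
print(intray()[0].round(4),cur()[0]['joints'].round(2))
P=[(.03,.015),(.03,0),(.03,-.018),(-.005,.012),(-.028,-.018),(-.028,.012)]
for n in("scene","top"):
    p,d=manip.camera(n); L=fitray("left",0,n,p,d)
    for nm,y in(("left",.046),("front",-.004),("right",-.056)): depthcheck(P,nm,-.001,y,n,L)
    m=(L[...,2]>.036)&(L[...,2]<.046)&(abs(L[...,0])<.03)&(L[...,1]<-.09)&(L[...,1]>-.14)
    print("lug top y range",np.percentile(L[m][:,1],[2,50,98]) if m.sum() else None, np.percentile(L[m][:,0],[2,98]) if m.sum() else None)
    crop(p,(198,142,284,248) if n=="top" else (212,155,276,257),7,f"pics/{n}6.png")
E
```

```text
time: 19.92
position: [0.3467, -0.1736, 0.137]
orientation: [0.745, 0.254, 0.474, -0.394]
wrist_force: [-0.1, 0.3, -0.8]
width: 0.0385
[ 0.0015 -0.1115  0.113 ] [-0.72 -0.26  0.72  2.38  0.74  0.83  0.12]
left (0.03, 0.015) 0.0148; left (0.03, 0) 0.0151; left (0.03, -0.018) 0.0151; left (-0.005, 0.012) 0.0236; left (-0.028, -0.018) 0.0153; left (-0.028, 0.012) 0.0236; 
front (0.03, 0.015) 0.0156; front (0.03, 0) 0.0159; front (0.03, -0.018) 0.0155; front (-0.005, 0.012) 0.035; front (-0.028, -0.018) 0.0152; front (-0.028, 0.012) 0.015; 
right (0.03, 0.015) 0.0151; right (0.03, 0) 0.0157; right (0.03, -0.018) 0.0158; right (-0.005, 0.012) 0.0347; right (-0.028, -0.018) 0.0149; right (-0.028, 0.012) 0.0359; 
lug top y range [-0.12874929 -0.12372771 -0.11443198] [-0.019182    0.01939437]
left (0.03, 0.015) 0.0148; left (0.03, 0) 0.0152; left (0.03, -0.018) 0.0161; left (-0.005, 0.012) 0.0416; left (-0.028, -0.018) 0.016; left (-0.028, 0.012) 0.0395; 
front (0.03, 0.015) 0.0162; front (0.03, 0) 0.015; front (0.03, -0.018) 0.0172; front (-0.005, 0.012) 0.0163; front (-0.028, -0.018) 0.0176; front (-0.028, 0.012) 0.0164; 
right (0.03, 0.015) 0.0161; right (0.03, 0) 0.0151; right (0.03, -0.018) 0.0149; right (-0.005, 0.012) 0.0145; right (-0.028, -0.018) 0.0154; right (-0.028, 0.012) 0.0147; 
lug top y range [-0.12529495 -0.11854805 -0.11185231] [-0.01914489  0.01836231]
```

View pics/top6.png

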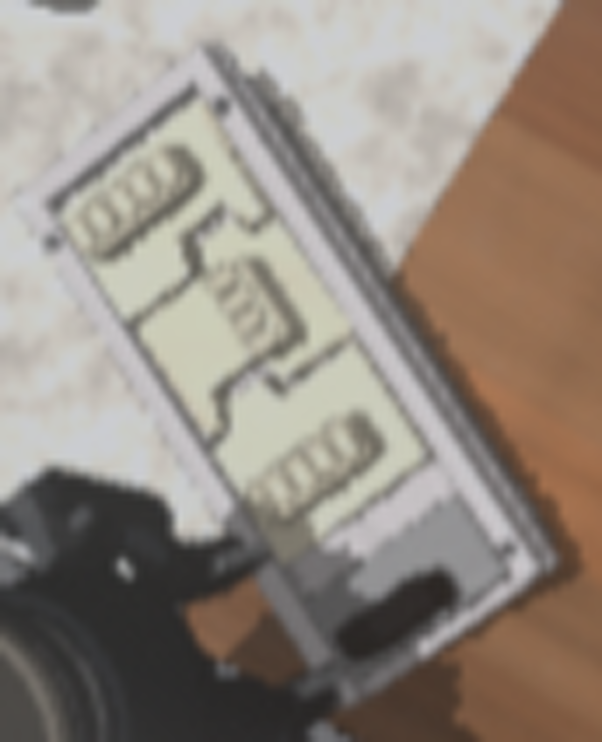

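View pics/scene6.png

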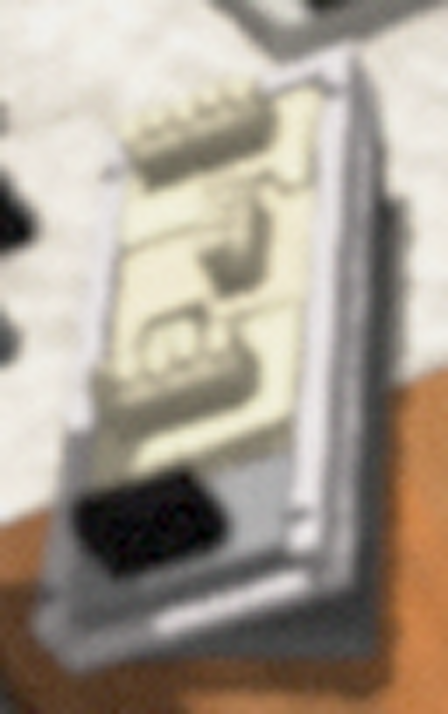

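```bash
python3 - <<'E'
from plan import *
rel(tray((0,-.120,.06),1)); rel(tray((0,-.120,.024),1))
E
```

```text
rv [ 0.    -0.001 -0.   ] deg 0.1 cm [ 5.22 -0.83 -0.13] world [ 0.352 -0.196  0.088]
rv [ 0.    -0.001 -0.   ] deg 0.1 cm [ 8.82 -0.83 -0.13] world [ 0.36  -0.208  0.056]
```

```bash
python3 -m inch '[0,0,0,2,-0.8,-0.1,0.45, 0,0,0,4.5,-0.8,-0.1,0.45, 0,0,0,4.5,-0.8,-0.1,0.45, 0,0,0,4.5,-0.8,-0.1,0.45]'; python3 - <<'E'
from plan import *
print(intray()[0].round(4),cur()[0]['joints'].round(2))
p,d=manip.camera("top");crop(p,(198,142,284,248),7,"pics/j1.png")
rel(tray((0,-.120,.024),1))
E
```

```text
time: 20.52
position: [0.3498, -0.1937, 0.0953]
orientation: [0.745, 0.251, 0.475, -0.396]
wrist_force: [0.5, -0.4, -0.4]
width: 0.0388
[ 0.0005 -0.1202  0.0674] [-0.71 -0.12  0.85  2.43  0.75  0.61  0.16]
rv [ 0.001 -0.     0.001] deg 0.1 cm [ 4.37 -0.03 -0.05] world [ 0.36  -0.208  0.056]
```

View pics/j1.png

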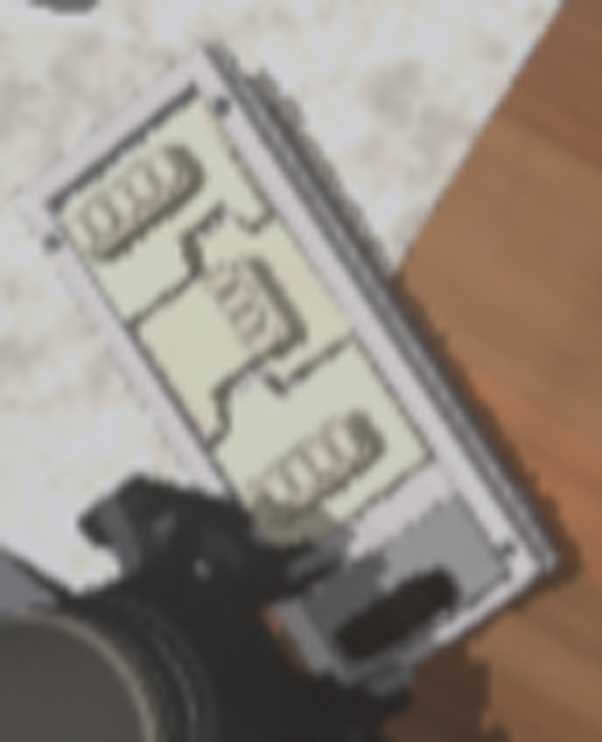

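Fingers straddle the lug (at ~(395,610)). Descend and grip it.

```bash
python3 -m inch '[0,0,0,1.5,0,0,0.45, 0,0,0,3,0,0,0.45, 0,0,0,4.2,0,0,0.45, 0,0,0,4.2,0,0,0.45, 0,0,0,4.2,0,0,0, 0,0,0,4.2,0,0,0, 0,0,0,4.2,0,0,0, 0,0,0,4.2,0,0,0]'; python3 - <<'E'
from plan import *
Rt,t=TR(TQ);print(intray()[0].round(4),cur()[0]['joints'].round(2),(Rt.T@cur()[0]['wrist_force']).round(1))
E
```

```text
time: 21.58
position: [0.3601, -0.2078, 0.0577]
orientation: [0.745, 0.252, 0.475, -0.395]
wrist_force: [-3.7, 2.2, 7.4]
width: 0.0121
[ 0.0004 -0.1196  0.026 ] [-0.67  0.08  0.95  2.45  0.62  0.37  0.31] [-0.4 -1.8  8.3]
```

```bash
python3 -m inch '[0,0,0,0,0.4,0,0, 0,0,0,0,0.8,0,0, 0,0,0,0,1.2,0,0, 0,0,0,0,1.6,0,0, 0,0,0,0,1.9,0,0, 0,0,0,0,1.9,0,0]'; python3 - <<'E'
from plan import *
Rt,t=TR(TQ);print(intray()[0].round(4),cur()[0]['joints'].round(2),(Rt.T@cur()[0]['wrist_force']).round(1))
p,d=manip.camera("top");crop(p,(198,142,284,248),7,"pics/j2.png")
E
```

```text
time: 22.32
position: [0.3753, -0.1975, 0.0577]
orientation: [0.744, 0.252, 0.475, -0.395]
wrist_force: [-4.4, 2.2, 9.6]
width: 0.0125
[ 0.0004 -0.1012  0.026 ] [-0.67  0.11  0.92  2.42  0.57  0.38  0.32] [ 0.2 -2.4 10.6]
```

View pics/j2.png

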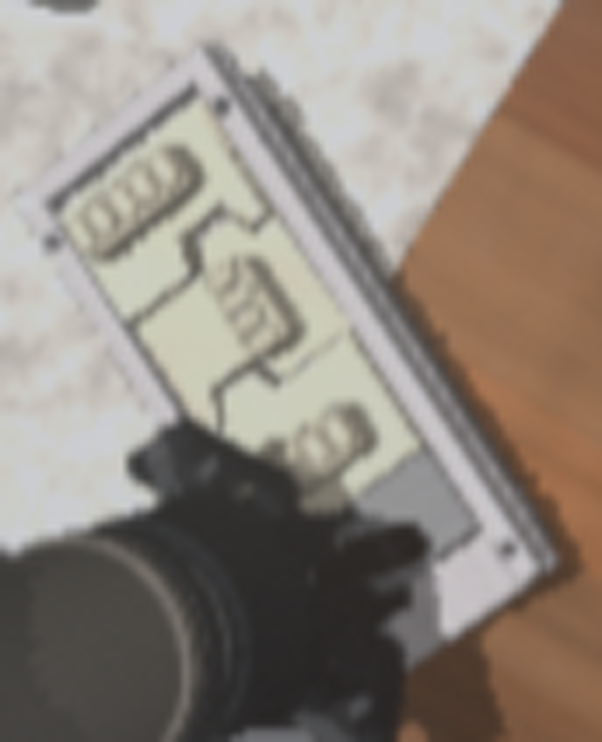

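```bash
python3 -m inch '[0,0,0,0,0.15,0,0, 0,0,0,0,0.25,0,0, 0,0,0,0,0.32,0,0, 0,0,0,0,0.32,0,0]'; python3 - <<'E'
from plan import *
Rt,t=TR(TQ);print(intray()[0].round(4),(Rt.T@cur()[0]['wrist_force']).round(1))
E
```

```text
time: 22.88
position: [0.3772, -0.1962, 0.0577]
orientation: [0.744, 0.252, 0.475, -0.396]
wrist_force: [-7.1, 2.1, 14.0]
width: 0.0123
[ 0.0004 -0.099   0.026 ] [ 0.7 -4.7 15.1]
```

```bash
python3 -m inch '[0,0,0,0,0.1,0,0, 0,0,0,0,0.2,0,0, 0,0,0,0,0.2,0,0, 0,0,0,0,0.2,0,0]'; python3 - <<'E'
from plan import *
Rt,t=TR(TQ);print(intray()[0].round(4),(Rt.T@cur()[0]['wrist_force']).round(1))
E
```

```text
time: 23.38
position: [0.3787, -0.1952, 0.0577]
orientation: [0.744, 0.252, 0.476, -0.396]
wrist_force: [-7.9, 1.4, 14.0]
width: 0.0127
[ 0.0003 -0.0971  0.026 ] [ 0.9 -5.8 15.1]
```

```bash
python3 -m inch '[0,0,0,0,0.1,0,0, 0,0,0,0,0.15,0,0, 0,0,0,0,0.15,0,0, 0,0,0,0,0.15,0,0]'; python3 - <<'E'
from plan import *
Rt,t=TR(TQ);print(intray()[0].round(4),(Rt.T@cur()[0]['wrist_force']).round(1))
E
```

```text
time: 23.88
position: [0.3799, -0.1944, 0.0577]
orientation: [0.744, 0.252, 0.476, -0.396]
wrist_force: [-7.4, 2.1, 14.0]
width: 0.0122
[ 0.0003 -0.0957  0.026 ] [ 0.6 -5.  15.2]
```

```bash
python3 -m inch '[0,0,0,0,0.1,0,0, 0,0,0,0,0.2,0,0, 0,0,0,0,0.2,0,0, 0,0,0,0,0.2,0,0]'; python3 - <<'E'
from plan import *
Rt,t=TR(TQ);print(intray()[0].round(4),(Rt.T@cur()[0]['wrist_force']).round(1))
p,d=manip.camera("top");crop(p,(198,142,284,248),7,"pics/j3.png")
E
```

```text
time: 24.38
position: [0.3801, -0.1943, 0.0576]
orientation: [0.743, 0.252, 0.476, -0.398]
wrist_force: [-12.9, 1.1, 21.5]
width: 0.0123
[ 0.0003 -0.0954  0.0259] [  1.7 -10.1  22.9]
```

View pics/j3.png

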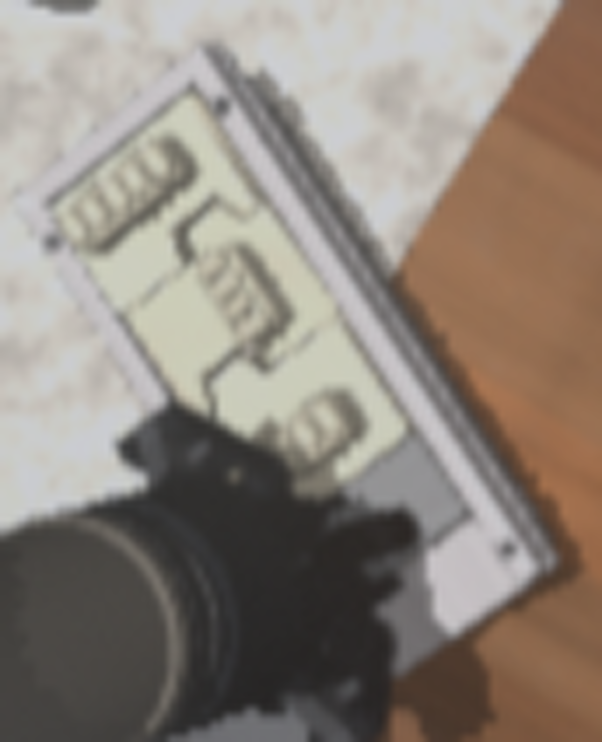

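```bash
python3 -m inch '[0,0,0,0,0.1,0,0, 0,0,0,0,0.2,0,0, 0,0,0,0,0.2,0,0]'; python3 - <<'E'
from plan import *
Rt,t=TR(TQ);print(intray()[0].round(4),(Rt.T@cur()[0]['wrist_force']).round(1))
E
```

```text
time: 24.8
position: [0.3801, -0.1942, 0.0575]
orientation: [0.742, 0.251, 0.477, -0.399]
wrist_force: [-17.5, 3.3, 30.6]
width: 0.0127
[ 0.0003 -0.0954  0.0258] [  1.6 -12.7  33. ]
```

```bash
python3 -m inch '[0,0,0,-0.1,-0.3,0,0, 0,0,0,-0.1,-0.35,0,0, 0,0,0,-0.1,-0.35,0,0.28, 0,0,0,-0.1,-0.35,0,0.28, 0,0,0,-0.1,-0.35,0,0.28, 0,0,0,-3,-0.35,0,0.28, 0,0,0,-6,-0.35,0,0.28, 0,0,0,-10,-0.35,-1,0.28, 0,0,0,-10,-5,-6,0.28, 0,0,0,-10,-8,-8,0.28, 0,0,0,-10,-8,-8,0.28]'; python3 - <<'E'
from fitseg import *
print(intray()[0].round(4),cur()[0]['joints'].round(2))
P=[(.03,.015),(.03,0),(.03,-.018),(-.005,.012),(-.028,-.018),(-.028,.012)]
Rt,t=TR(TQ)
for n in("scene","top"):
    p,d=manip.camera(n); L=fitray("left",0,n,p,d)
    for nm,y in(("left",.049),("front",.001),("right",-.047)): depthcheck(P,nm,0,y,n,L)
    m=(L[...,2]>.036)&(L[...,2]<.046)&(abs(L[...,0])<.03)&(L[...,1]<-.08)&(L[...,1]>-.14)
    print("lug",np.percentile(L[m][:,1],[2,50,98]) if m.sum() else None)
    D=[]
    for nm,y in(("left",.050),("front",.002),("right",-.046)):
        s=slab(nm); D.append((proj(n,np.c_[s[:,0],s[:,1]+y,np.full(len(s),.015)]@Rt.T+t),(0,0,255)))
    crop(p,(198,142,284,248) if n=="top" else (212,155,276,257),7,f"pics/{n}7.png",D)
    crop(p,(198,142,284,248) if n=="top" else (212,155,276,257),7,f"pics/{n}7b.png")
E
```

```text
time: 26.18
position: [0.2929, -0.1415, 0.1233]
orientation: [0.748, 0.256, 0.474, -0.389]
wrist_force: [-1.0, -0.1, 0.3]
width: 0.0237
[-0.0558 -0.1381  0.1245] [-0.14 -0.29  0.11  2.5   0.58  0.76  0.19]
left (0.03, 0.015) 0.0148; left (0.03, 0) 0.0147; left (0.03, -0.018) 0.0147; left (-0.005, 0.012) 0.0242; left (-0.028, -0.018) 0.0149; left (-0.028, 0.012) 0.0242; 
front (0.03, 0.015) 0.0148; front (0.03, 0) 0.0156; front (0.03, -0.018) 0.0156; front (-0.005, 0.012) 0.0319; front (-0.028, -0.018) 0.0158; front (-0.028, 0.012) 0.0148; 
right (0.03, 0.015) 0.0152; right (0.03, 0) 0.016; right (0.03, -0.018) 0.0156; right (-0.005, 0.012) 0.0341; right (-0.028, -0.018) 0.0428; right (-0.028, 0.012) 0.0337; 
lug [-0.10310849 -0.09879042 -0.08945387]
left (0.03, 0.015) 0.0158; left (0.03, 0) 0.0145; left (0.03, -0.018) 0.0129; left (-0.005, 0.012) 0.0393; left (-0.028, -0.018) 0.0168; left (-0.028, 0.012) 0.0386; 
front (0.03, 0.015) 0.0164; front (0.03, 0) 0.0174; front (0.03, -0.018) 0.0164; front (-0.005, 0.012) 0.0152; front (-0.028, -0.018) 0.0136; front (-0.028, 0.012) 0.0159; 
right (0.03, 0.015) 0.0157; right (0.03, 0) 0.0154; right (0.03, -0.018) 0.0143; right (-0.005, 0.012) 0.0152; right (-0.028, -0.018) 0.0151; right (-0.028, 0.012) 0.0167; 
lug [-0.10097082 -0.09393706 -0.08691848]
```

View pics/top7.png

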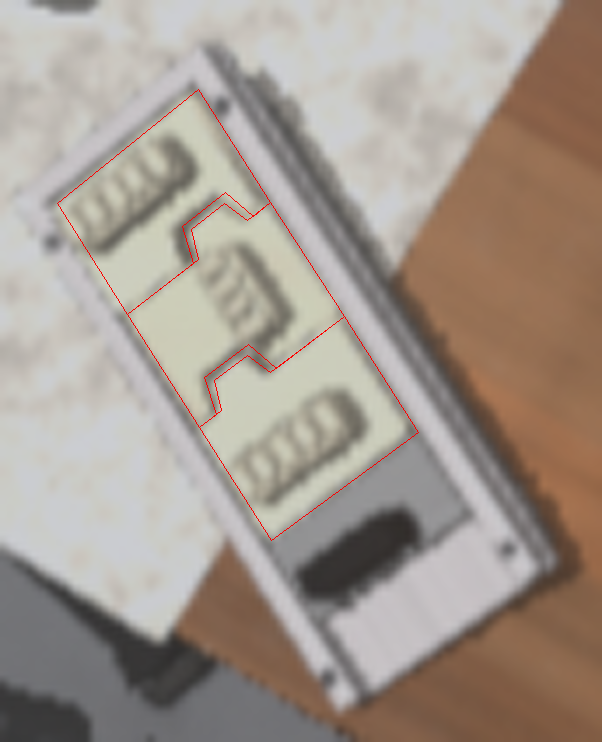

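View pics/scene7.png

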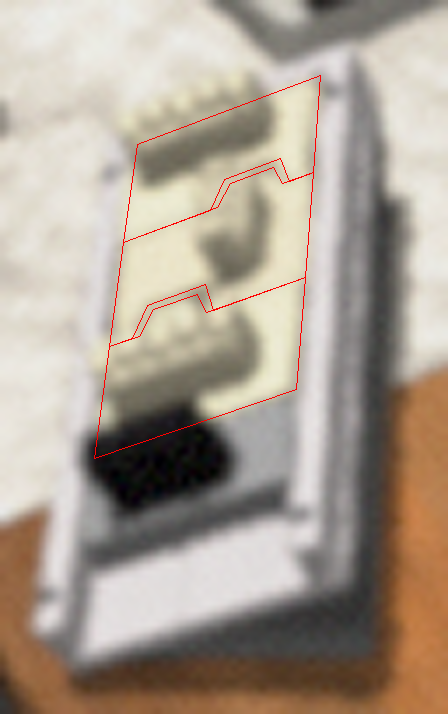

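View pics/top7b.png

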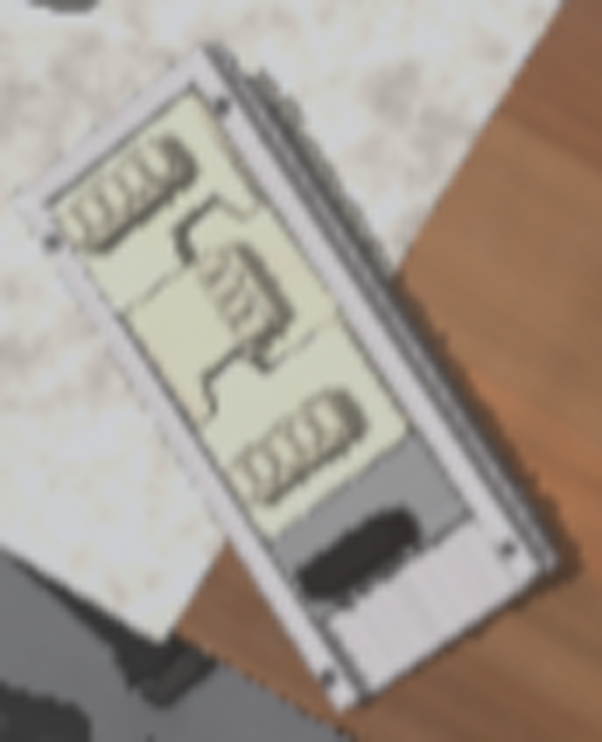

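```bash
python3 - <<'E'
from h import *
p,d=manip.camera("top"); a=np.load("top0.npz")['p']
crop(np.vstack([a[150:300,150:430],p[150:300,150:430]]),(0,0,280,300),2,"pics/end.png")
s=manip.get_state();print(s['dq'].round(3),s['wrist_force'].round(1),s['time'])
E
```

```text
[-0.147  0.007  0.104 -0.051  0.016 -0.011 -0.006] [-0.5  0.4  0.2] 26.325
```

View pics/end.png

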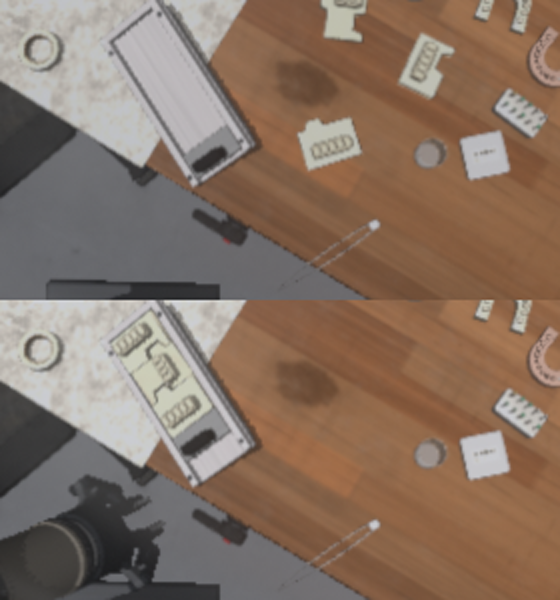

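```bash
python3 -m inch '[0,0,0,0,0,2,0.28, 0,0,0,0,0,2,0.28, 0,0,0,0,0,2,0.28, 0,0,0,0,0,2,0.28]'; python3 - <<'E'
from rig import manip
s=manip.get_state();print(s['joints'].round(3),s['dq'].round(3),s['wrist_force'].round(1))
print(manip.finish_job())
E
```

```text
time: 26.82
position: [0.3028, -0.1563, 0.1308]
orientation: [0.747, 0.256, 0.475, -0.389]
wrist_force: [0.4, 0.6, 0.4]
width: 0.0239
[-0.136 -0.28   0.17   2.466  0.574  0.758  0.249] [ 0.019 -0.002 -0.012  0.    -0.002 -0.002  0.002] [0.4 0.6 0.4]
the job is handed in; nothing more can be done
None
```

All three segments are in the tray in order, tongues in notches and flush. The jaw is slid fully shut and let go, and I handed the job in at about 27 s. I get no verdict back.

- **Segments:** I placed left, front and right one at a time. Before closing the jaw, camera depth put the slab tops at about 15 mm above the tray floor, level with the rim. They still read about 15 mm afterwards, within about 2 mm. A few check points fell on teeth or noisy pixels and read off that height.
- **Jaw:** I gripped its lug and slid it about 24 mm to a hard stop. It did not move for a further 2 mm of push.
- **Disagreement:** at the stop, the lug and the row of segments read 1–3 mm to the left (+y) of their nominal places. I put this down to my tray pose estimate, because the left segment cannot physically sit that far left.
- **Force:** pressing the left segment onto the floor peaked at about 77 N at the wrist. That was higher than I intended, but under the 120 N limit.
- **Bystanders and arm:** the before-and-after top views show the tweezers, small glass, disc box and tape roll where they started. The green jar was outside that final crop, so I did not compare it. The arm stood clear of everything at hand-in.

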